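# Refit the trim plate and handles on a sink shutoff valve block

## Robot

A 6-joint arm with a two-finger parallel gripper is mounted at the origin on the work surface. World frame = base frame: x ahead of the robot, y to its left, z up, the work surface at z = 0. Lengths are in m, angles in rad, forces in N, time in s.
With the tool pointing down it reaches from about 0.4 to 0.925 m from the base axis. Payload 12.5 kg.
Tool frame: the origin (TCP) lies midway between the tips of the shut fingers; the grasp point (between the pads) lies 19 mm behind it; z points along the fingers, y is the direction in which the jaws open and shut (so a half turn about z gives the same grasp; the last joint's range is limited). The gripper opens to 95 mm and grips with 3 to 60 N. Pads are 20 mm wide; open, the fingers measure 119 mm over their backs; the gripper's body (75 mm by 180 mm) begins 59 mm behind the grasp point.
Start: joints at [1.244, 0.491, 1.559, -0, 1.092, -0.106], TCP at [0.137, 0.61, 0.215] pointing down, gripper open.
Joint ranges: [-3.1, 3.1], [-0.84, 2.19], [0.05, 2.79], [-1.13, 4.28], [0.06, 2.93], [-2.69, 2.69]. Speed limits (rad/s): [2.22, 2.22, 2.79, 3.14, 3.14, 3.14].

## Interface

Orientations are given as a unit quaternion [x, y, z, w].
In Python, from rig import observe, camera, get_calibration, sign_off gives the robot as it stands. The module is installed in compiled form; this text tells all that it offers.
- The arm moves only by the shell command python3 -m jog 'ROWS' [FORCE]. ROWS is JSON, a list of rows, each a list of 3 entries, a list of its own where there are three numbers: the turn, a rotation vector about the tool's x, y, z in degrees, then the shift along the tool's x, y, z in mm, then the closure in counts, from 0 (fully open) to 255 (shut). A call has exactly 8 rows; each row is the pose to reach, as a shift and turn from the pose measured when the call began, along the tool's axes at that moment; what a row does not reach only later rows make up. A row lasts 1/10 s, in which the tool goes at most 50 mm and 8.59 degrees, less where a joint would pass 70% of its speed; a pose out of reach is approached as far as the arm can. A call with a gripper value outside its range is refused whole. The fingers move at their own pace and stop on an object; FORCE is the grip in N (left out, the last holds). Time passes only in rows, so rows that repeat a pose let the fingers close, or fill a call up. It gives the time, the measured TCP pose, the force and the opening at its end, in the units of the state.
- observe(): the state, without advancing time (a new reading comes with each control period).
- camera(name): name is "scene" or "top"; returns (picture, depth): 480x640x3 uint8, red, green, blue; 480x640 float32, m along the optical axis (not along the pixel's ray), 0 where there is no reading.
- get_calibration(name): a dict with "K" (3x3 intrinsics, pixels), "xyz" and "attitude" of the camera in the world. Camera axes: x right, y up, looking along -z (the intrinsics and any distortion apply to the point x, -y, -z); pixel columns grow to the right and rows downward; lengths in m; the calibration is good to about 2 mm. A picture is of the moment at which its call begins. get_calibration takes no time and is no camera call.
- sign_off(): hands the job in, once; it reports no verdict.
The state is a dict: "time": time; "joint_positions": joint angles; "qvel": joint speeds; "joint_efforts": joint torques, N m; "tcp_pos": TCP position; "eef_rot": TCP orientation; "ft_force": force on the tool from outside, world axes, zero at the start; "ft_torque": the same for the moment, N m; "gripper_width": opening from 0.0 (shut) to 1.0 (fully open).
Only numpy, scipy, OpenCV 4.12 (cv2) and the standard library are available. Lean on these libraries where they do the work, as an engineer would, in place of code of your own. Each camera call takes 0.05 s, during which the arm holds its last target.

## Task

Put the shutoff valve block back together: first lower the trim plate over the block's two locating pins until it lies flush on the block, then fit every loose valve handle on a stem of its own, turning each handle on the square stem until it drops and sits fully home. Leave the other things on the tiles where they are.

Things in the scene. Friction and masses are not known exactly. Their poses are not given: they have to be found in the camera images.
- valve_block: fixed steel valve block, 50 (x) x 280 (y) x 40 mm high, a 30 mm copper pipe stub at each end; origin centre of underside, z up. On top: four round brass bosses (32 mm across, 16 mm high) at y = -108, -36, +36, +108 mm, each with a square stem, and two upright locating pins, 10 mm thick with tapered tips, 30 mm high, at y = -72 and +72 mm, x = 0.
- trim_plate: loose flat aluminium plate, 62 (x) x 284 (y) x 10 mm thick, 300 g; origin centre of underside, z up. Four round holes, 41 mm, at y = -108, -36, +36, +108 mm (they clear the bosses) and two small holes, 12.5 mm, for the pins at y = -72 and +72 mm, x = 0. It fits either way round. Flush on the block, its origin is 40 mm above the block's. Grip across its width at the middle.
- handle0: chrome valve handle, 150 g, upright at first, may be absent; all alike. Origin: centre of underside, z up. Square hub 40 x 40 mm, then a 50 mm disc (top 32 mm up), then a grip bar 52 mm long (own x), 14 mm thick (own y, flat sides), 32 to 62 mm up. Underside: square hole 19 x 19 mm, 24 mm deep, sides parallel to own x and y. Fits any stem.
- handle1: chrome valve handle, 150 g, upright at first, may be absent; all alike. Origin: centre of underside, z up. Square hub 40 x 40 mm, then a 50 mm disc (top 32 mm up), then a grip bar 52 mm long (own x), 14 mm thick (own y, flat sides), 32 to 62 mm up. Underside: square hole 19 x 19 mm, 24 mm deep, sides parallel to own x and y. Fits any stem.
- handle2: chrome valve handle, 150 g, upright at first, may be absent; all alike. Origin: centre of underside, z up. Square hub 40 x 40 mm, then a 50 mm disc (top 32 mm up), then a grip bar 52 mm long (own x), 14 mm thick (own y, flat sides), 32 to 62 mm up. Underside: square hole 19 x 19 mm, 24 mm deep, sides parallel to own x and y. Fits any stem.
- handle3: chrome valve handle, 150 g, upright at first, may be absent; all alike. Origin: centre of underside, z up. Square hub 40 x 40 mm, then a 50 mm disc (top 32 mm up), then a grip bar 52 mm long (own x), 14 mm thick (own y, flat sides), 32 to 62 mm up. Underside: square hole 19 x 19 mm, 24 mm deep, sides parallel to own x and y. Fits any stem.
- seat0 (a point): foot of the square stem at the block's -y end, 56 mm above the block's underside; the stem (16 x 16 mm) stands 22 mm up from here. Axes are the block's: the stem's own angle differs, varies and is not given. The stem is stiff (0.25 N m), so a handle lightly pressed and turned on its top slides round and drops over it. Fully home, a handle's origin is at this point.
- seat1 (a point): the same point for the second stem, 72 mm further along the block's +y
- seat2 (a point): the same point for the third stem
- seat3 (a point): the same point for the stem at the block's +y end
- pail: blue plastic pail, 150 mm across the rim, 150 mm high, bystander; origin centre of underside
- jar: empty glass jar, 72 mm across, 100 mm high, bystander; origin centre of underside
- pad_holder: purple hard-plastic scrub pad holder, 100 x 70 mm, 80 mm high at its back, bystander; origin centre of underside
- drain_snake: drain snake: steel drum 110 mm across, 45 mm high, with a black handle and steel tail, in all 350 mm long along its y, bystander; origin centre of the drum's underside
- wrench: steel wrench 180 mm long, lying flat, bystander
- cleaner: white bottle, 68 mm across, 190 mm high, bystander; origin centre of underside
- tape_roll: grey tape roll, 90 mm across, 25 mm high, lying flat, bystander; origin centre of underside
Things that resemble listed ones, but are neither listed nor needed, are in the scene too. What is shaped like the handle2 but turquoise is not meant. Leave any black look-alike of the handle3 alone.

How it is judged:
By the outcome, as a careful person would: the job done as asked, in the order asked, and still so for the second after the job is handed in, with the robot touching nothing.
Of handle0, handle1, handle2, handle3 only 3 to 4 are there at a start; the rules pass over those that are not, and their reading is None.
At some moment in a run one of handle0, handle1, handle2, handle3, trim_plate may be knocked a few centimetres aside while the robot is not near it.
It also fails if it takes over 210 s, if anything falls off the work surface, if the arm or the gripper's body presses on something with over 40 N, if the wrist force passes 120 N, or if a joint passes its speed limit or range.

## Working session

There is one attempt and no reset: what is moved stays moved. The work goes in short steps, Python scripts to look and compute and a shell command to move; the robot and the scene stay as the last step left them, time stands still between calls to the robot, and variables do not carry over. Pictures are saved under pics/ and viewed, and the job is handed in when it is done.

```bash
ls; mkdir -p pics; cat > h.py <<'E'
import numpy as np,cv2
from rig import observe,camera,get_calibration
from scipy.spatial.transform import Rotation as R
def snap(n,tag):
    im,d=camera(n); cv2.imwrite(f'pics/{tag}.png',im[:,:,::-1]); np.save(f'pics/{tag}.npy',d); return im,d
def toworld(n,u,v,d):
    c=get_calibration(n);K=np.array(c['K']);u=np.asarray(u,float);v=np.asarray(v,float)
    p=np.stack([(u-K[0,2])/K[0,0]*d,-(v-K[1,2])/K[1,1]*d,-d*np.ones_like(u)],-1)
    q=np.array(c['attitude']);Rm=R.from_quat(q) if q.size==4 else R.from_matrix(q)
    return Rm.apply(p.reshape(-1,3)).reshape(p.shape)+np.array(c['xyz'])
def cloud(n,d):
    v,u=np.mgrid[0:480,0:640]; P=toworld(n,u,v,d); P[d==0]=np.nan; return P
E
python3 - <<'E'
from h import *
for n in('scene','top'):
    print(n,get_calibration(n)); snap(n,n+'0')
print(observe())
E
```

```text
pics
scene {'K': array([[527.20527835,   0.        , 321.07881407],
       [  0.        , 527.20527835, 244.14419228],
       [  0.        ,   0.        ,   1.        ]]), 'xyz': array([ 1.41456891, -0.00460946,  1.09798209]), 'attitude': array([0.24315921, 0.24862407, 0.65512734, 0.67072188])}
top {'K': array([[540.8966195 ,   0.        , 313.73474466],
       [  0.        , 540.8966195 , 246.85139113],
       [  0.        ,   0.        ,   1.        ]]), 'xyz': array([0.4261127 , 0.02356991, 1.18699013]), 'attitude': array([-0.02140894,  0.03869629,  0.70925067, -0.70356786])}
{'time': 0.1, 'joint_positions': array([ 1.24441747e+00,  4.91509655e-01,  1.55938939e+00,  4.91542544e-05,
        1.09170294e+00, -1.05581972e-01]), 'qvel': array([-1.03048347e-04, -5.60389821e-06, -1.24414258e-03,  1.39229449e-03,
        5.99466677e-04, -5.68464279e-05]), 'joint_efforts': array([ 3.85824504e-03, -6.13625121e+01, -2.58610529e+01,  6.94220373e-02,
        4.69633390e-02, -1.17610516e-04]), 'tcp_pos': array([0.13676553, 0.60963268, 0.21411344]), 'eef_rot': array([ 1.10185582e-01,  9.93910903e-01, -4.88263785e-04, -1.29449326e-04]), 'ft_force': array([-0.56948786,  1.38243052, -0.01182449]), 'ft_torque': array([ 0.01119503, -0.04533538, -0.00426988]), 'gripper_width': 0.9976538934081114}
```

View pics/scene0.png

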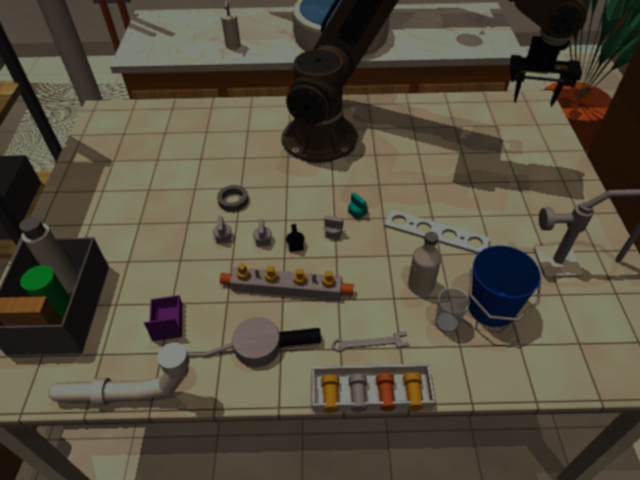

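View pics/top0.png

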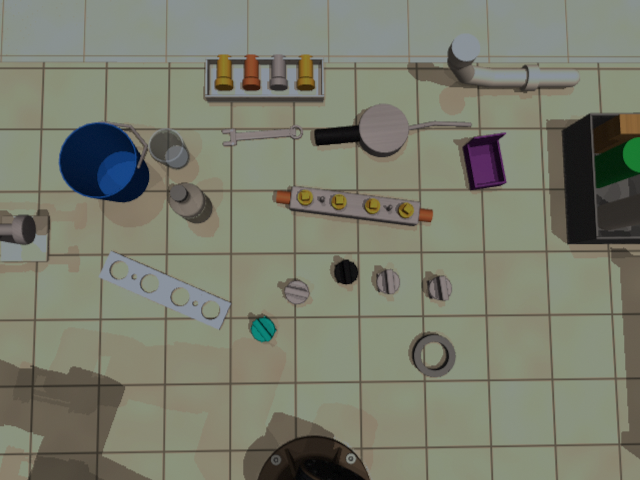

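The scene shows three chrome handles, at top-view pixels (296,291), (388,281) and (439,288). The black (346,271) and turquoise (263,329) ones are look-alikes. The plate is at (165,290) and the block at (355,205). I'll enlarge both areas to confirm.

```bash
python3 - <<'E'
from h import *
im=cv2.imread('pics/top0.png')
a=cv2.resize(im[175:345,245:460],None,fx=3.5,fy=3.5,interpolation=cv2.INTER_CUBIC)
cv2.imwrite('pics/c1.png',cv2.convertScaleAbs(a,alpha=1.6))
a=cv2.resize(im[240:335,90:240],None,fx=5,fy=5,interpolation=cv2.INTER_CUBIC)
cv2.imwrite('pics/c2.png',a)
d=np.load('pics/top0.npy');P=cloud('top',d)
for u,v in[(296,291),(388,281),(439,288),(346,271),(263,329),(320,320),(165,285),(340,201),(355,205),(390,212),(322,199),(135,277)]:print(u,v,P[v,u].round(3))
np.save('pics/P0.npy',P)
E
```

```text
296 291 [0.43  0.033 0.062]
388 281 [ 0.449 -0.158  0.063]
439 288 [ 0.434 -0.267  0.052]
346 271 [ 0.471 -0.071  0.064]
263 329 [0.353 0.102 0.06 ]
320 320 [ 0.367 -0.018 -0.002]
165 285 [0.446 0.315 0.013]
340 201 [ 0.616 -0.06   0.076]
355 205 [ 0.613 -0.094  0.04 ]
390 212 [ 0.598 -0.17   0.037]
322 199 [ 0.622 -0.022  0.068]
135 277 [0.464 0.382 0.004]
```

View pics/c1.png

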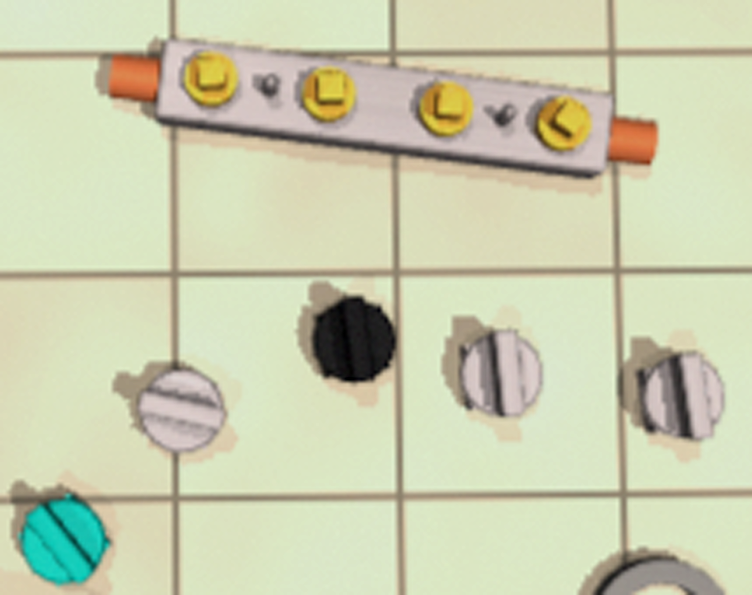

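View pics/c2.png

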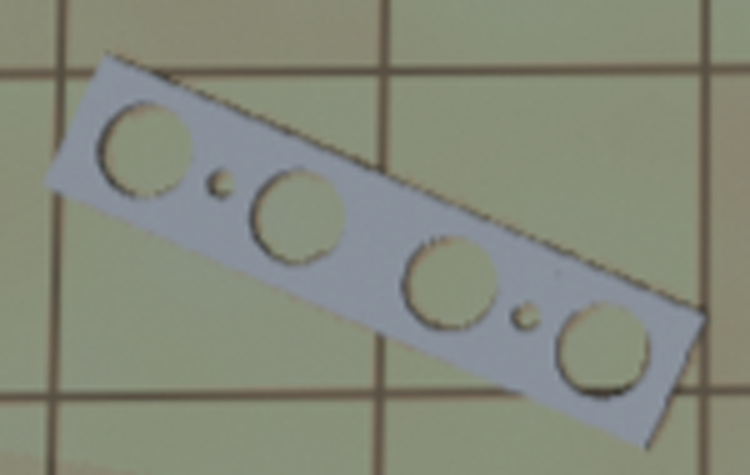

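The crops confirm three chrome handles and show the four stems, the two pins and the plate. Next I'll turn these pixels into positions.

```bash
cat >> h.py <<'E'
def atz(n,u,v,z):
    c=get_calibration(n); o=np.array(c['xyz']); p=toworld(n,u,v,1.0)-o
    return o+p*((z-o[2])/p[...,2])[...,None]
def proj(n,X):
    c=get_calibration(n);K=np.array(c['K']);q=R.from_quat(c['attitude']).inv().apply(np.atleast_2d(X)-c['xyz'])
    return np.stack([K[0,0]*q[:,0]/-q[:,2]+K[0,2],K[1,1]*q[:,1]/q[:,2]+K[1,2]],-1)
def crop2(px,f,x0,y0):
    px=np.array(px,float); return (px+.5)/f-.5+np.array([x0,y0])
E
python3 - <<'E'
from h import *
def W(px,f,x0,y0,z):
    p=crop2(px,f,x0,y0); return atz('top',p[:,0],p[:,1],z)
def rep(n,A): print(n);print((A[:,:2]*1000).round(1).tolist())
A=W([(107,53),(705,315),(648,448),(45,182)],5,90,240,.01);rep('plate',A)
print(A.mean(0),[np.linalg.norm(A[i]-A[i-1]).round(4) for i in range(4)], np.degrees(np.arctan2(*(A[0]-A[1])[:2][::-1])))
B=W([(168,38),(613,92),(606,174),(158,118)],3.5,245,175,.04);rep('block',B)
print(B.mean(0),[np.linalg.norm(B[i]-B[i-1]).round(4) for i in range(4)],np.degrees(np.arctan2(*(B[0]-B[1])[:2][::-1])))
S=W([(212,76),(330,91),(451,104),(569,118)],3.5,245,175,.078);rep('stems',S); print(S.mean(0))
print(np.degrees(np.arctan2(*(S[0]-S[3])[:2][::-1])),np.linalg.norm(S[0]-S[3]))
rep('pins',W([(270,80),(508,110)],3.5,245,175,.07))
# depth based block top rect
P=np.load('pics/P0.npy')
for nm,(x0,x1,y0,y1),(za,zb) in [('block',(.53,.7,-.27,.07),(.032,.048)),('plate',(.3,.55,.15,.48),(.005,.016))]:
    m=(P[...,2]>za)&(P[...,2]<zb)&(P[...,0]>x0)&(P[...,0]<x1)&(P[...,1]>y0)&(P[...,1]<y1)
    pts=P[m]; print(nm,m.sum(),np.nanstd(pts[:,2]),cv2.minAreaRect((pts[:,:2]*1000).astype(np.float32)))
E
python3 - <<'E'
import cv2
im=cv2.imread('pics/scene0.png')
a=cv2.resize(im[250:310,210:365],None,fx=5,fy=5,interpolation=cv2.INTER_CUBIC)
cv2.imwrite('pics/c3.png',cv2.convertScaleAbs(a,alpha=1.6))
E
```

```text
plate
[[522.1, 433.2], [406.9, 174.8], [350.3, 199.0], [466.6, 458.4]]
[0.4364702 0.3163398 0.01     ] [np.float64(0.061), np.float64(0.2829), np.float64(0.0616), np.float64(0.2843)] 65.95633861115282
block
[[656.3, 39.2], [621.5, -234.4], [570.7, -228.8], [606.8, 45.6]]
[ 0.61382168 -0.09462113  0.04      ] [np.float64(0.0499), np.float64(0.2758), np.float64(0.0511), np.float64(0.2767)] 82.74048184783173
stems
[[625.8, 12.7], [616.4, -57.2], [608.3, -129.0], [599.5, -199.2]]
[ 0.61250764 -0.09316894  0.078     ]
82.93835345408286 0.21352896788001618
pins
[[624.6, -22.0], [605.8, -164.3]]
block 2374 0.0028652824892592185 ((614.9803466796875, -96.20307922363281), (333.92181396484375, 51.523040771484375), 82.38053894042969)
plate 3055 0.0025544853316285744 ((424.7928771972656, 315.4658203125), (247.3318328857422, 325.47344970703125), 0.017260655760765076)
```

View pics/c3.png

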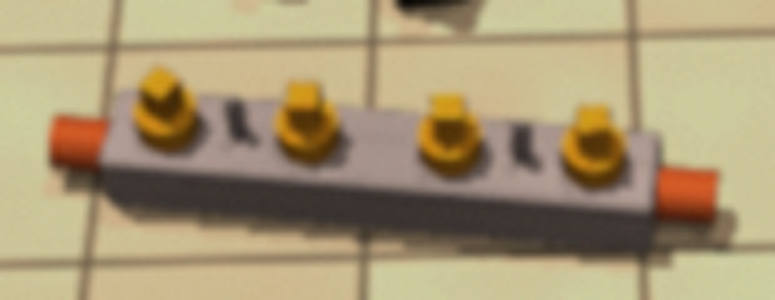

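```bash
cat >> h.py <<'E'
def yaws(st=None):
    st=st or observe(); Rm=R.from_quat(st['eef_rot']).as_matrix(); return np.degrees(np.arctan2(Rm[1,1],Rm[0,1]))
def go(xyz,yaw):
    """yaw: wanted direction of tool y (deg, mod 180) or None; prints turn(rotvec deg) and shift mm in the tool axes"""
    st=observe(); r0=R.from_quat(st['eef_rot']); 
    if yaw is None: yaw=yaws(st)
    out=[]
    for k in (0,180):
        a=np.radians(yaw+k); y=np.array([np.cos(a),np.sin(a),0]); z=np.array([0,0,-1.]); x=np.cross(y,z)
        rv=np.degrees((r0.inv()*R.from_matrix(np.stack([x,y,z],1))).as_rotvec()); out.append(rv)
    sh=r0.inv().apply(np.array(xyz)-st['tcp_pos'])*1000
    print('t',st['time'].__round__(2),'tcp',st['tcp_pos'].round(4),'yaw',yaws(st).round(2),'q6',st['joint_positions'][5].round(3))
    for rv in out: print(' turn',rv.round(2),'shift',sh.round(1),'|',np.linalg.norm(sh).round())
E
python3 - <<'E'
from h import *
from scipy.optimize import least_squares
top=crop2([(212,76),(330,91),(451,104),(569,118)],3.5,245,175)
topc=crop2([(168,38),(613,92),(606,174),(158,118)],3.5,245,175)
topp=crop2([(270,80),(508,110)],3.5,245,175)
sc=crop2([(160,83),(304,97),(449,107),(593,119)],5,210,250)
ys=[.108,.036,-.036,-.108]
stem=np.array([[0,y,.078] for y in ys]); cor=np.array([[.025,.14,.04],[.025,-.14,.04],[-.025,-.14,.04],[-.025,.14,.04]]);pin=np.array([[0,.072,.07],[0,-.072,.07]])
def X(p,A):
    c,s=np.cos(p[2]),np.sin(p[2]); return A@np.array([[c,-s,0],[s,c,0],[0,0,1]]).T+[p[0],p[1],0]
def ft(p): return np.r_[(proj('top',X(p,stem))-top).ravel(),(proj('top',X(p,cor))-topc).ravel(),(proj('top',X(p,pin))-topp).ravel()]
def fs(p): return (proj('scene',X(p,stem[::-1]))-sc).ravel()
p0=[.613,-.094,-.12]
for f in(ft,fs,lambda p:np.r_[ft(p),fs(p)]):
    r=least_squares(f,p0); print(r.x[:2].round(4),np.degrees(r.x[2]).round(2),r.fun.round(2))
go([.4365,.3163,.12],-24.04)
E
```

```text
[ 0.6136 -0.0937] -7.29 [-0.33 -0.72  0.39 -0.81  0.19 -0.34  0.79 -0.17 -1.31  0.09  0.63  0.4
  0.29 -0.16 -1.29  0.12  0.17  0.91  0.44  0.64]
[ 0.6177 -0.0947] -7.58 [-0.05  0.14 -0.13 -0.31 -0.14  0.07  0.33  0.07]
[ 0.6142 -0.094 ] -7.32 [-0.21 -1.05  0.51 -1.13  0.31 -0.65  0.9  -0.46 -1.18 -0.24  0.74  0.13
  0.39 -0.43 -1.18 -0.21  0.29  0.58  0.55  0.35  0.3  -0.81  0.19 -1.37
  0.16 -1.1   0.59 -1.22]
t 0.1 tcp [0.1368 0.6096 0.2141] yaw 77.35 q6 -0.106
 turn [-5.0000e-02  4.0000e-02  1.0139e+02] shift [-356.7 -220.5   94.3] | 430.0
 turn [-4.000e-02 -5.000e-02 -7.861e+01] shift [-356.7 -220.5   94.3] | 430.0
```

```bash
python3 -m jog '[[[0,0,8],[-45,-28,4],0],[[0,0,16],[-90,-55,8],0],[[0,0,24],[-135,-83,12],0],[[0,0,32],[-180,-110,16],0],[[0,0,40],[-225,-138,20],0],[[0,0,48],[-270,-165,24],0],[[0,0,56],[-315,-193,28],0],[[0,0,64],[-357,-220,30],0]]' 40
python3 - <<'E'
from h import *
go([.4365,.3163,.08],-24.04)
snap('top','t1')
a=cv2.imread('pics/t1.png')[170:400,60:360]; cv2.imwrite('pics/t1c.png',cv2.resize(a,None,fx=2.5,fy=2.5))
E
```

```text
time: 0.9
tcp_pos: [0.4235, 0.3296, 0.185]
eef_rot: [0.622, 0.783, -0.001, 0.0]
ft_force: [-0.1, 1.1, -0.6]
gripper_width: 0.998
t 0.9 tcp [0.4235 0.3296 0.185 ] yaw 13.02 q6 0.312
 turn [-0.04  0.07 37.06] shift [-15.8   9.8 105. ] | 107.0
 turn [-9.0000e-02 -5.0000e-02 -1.4294e+02] shift [-15.8   9.8 105. ] | 107.0
```

View pics/t1c.png

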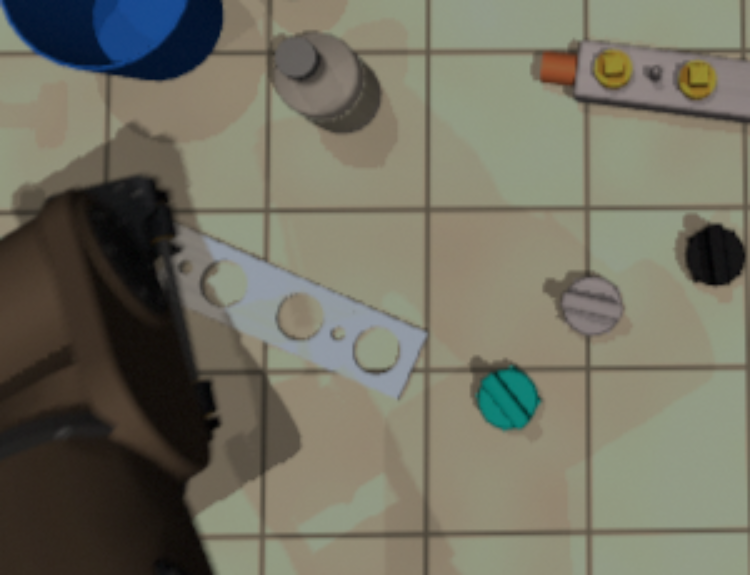

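```bash
python3 -m jog '[[[0,0,8],[-4,3,15],0],[[0,0,16],[-8,6,30],0],[[0,0,24],[-12,8,45],0],[[0,0,32],[-16,10,60],0],[[0,0,37],[-16,10,75],0],[[0,0,37],[-16,10,90],0],[[0,0,37],[-16,10,105],0],[[0,0,37],[-16,10,105],0]]'
python3 - <<'E'
from h import *
go([.4365,.3163,.004],-24.04)
snap('scene','s2')
a=cv2.imread('pics/s2.png')[150:320,340:540]; cv2.imwrite('pics/s2c.png',cv2.resize(a,None,fx=3.5,fy=3.5))
E
```

```text
time: 1.75
tcp_pos: [0.4403, 0.3114, 0.078]
eef_rot: [0.842, 0.54, -0.002, 0.001]
ft_force: [-0.3, 0.8, 0.3]
gripper_width: 0.997
t 1.75 tcp [0.4403 0.3114 0.078 ] yaw -24.65 q6 0.927
 turn [-0.04  0.26 -0.61] shift [ 3.2 -5.4 74. ] | 74.0
 turn [4.0000e-01 6.0000e-02 1.7939e+02] shift [ 3.2 -5.4 74. ] | 74.0
```

View pics/s2c.png

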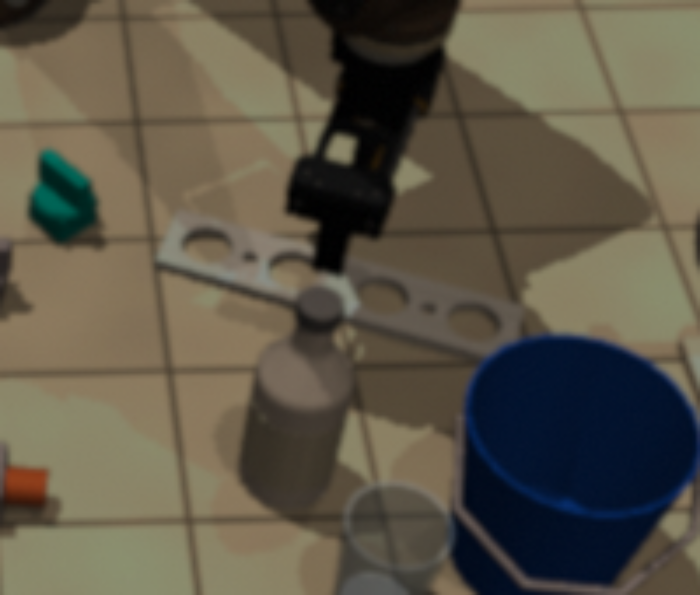

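```bash
python3 -m jog '[[[0,0,0],[3,-5,20],0],[[0,0,0],[3,-5,45],0],[[0,0,0],[3,-5,62],0],[[0,0,0],[3,-5,72],0],[[0,0,0],[3,-5,74],0],[[0,0,0],[3,-5,74],0],[[0,0,0],[3,-5,74],0],[[0,0,0],[3,-5,74],0]]'
python3 - <<'E'
from h import *
go([.4365,.3163,.004],-24.04)
E
```

```text
time: 2.6
tcp_pos: [0.4377, 0.3164, 0.0058]
eef_rot: [0.842, 0.54, -0.001, 0.001]
ft_force: [-0.2, -0.1, -0.4]
gripper_width: 0.999
t 2.6 tcp [0.4377 0.3164 0.0058] yaw -24.65 q6 0.939
 turn [ 0.06  0.13 -0.61] shift [-0.6 -1.   1.8] | 2.0
 turn [ 2.1000e-01 -9.0000e-02  1.7939e+02] shift [-0.6 -1.   1.8] | 2.0
```

```bash
python3 -m jog '[[[0,0,-0.6],[0,-1,1.5],0],[[0,0,-0.6],[0,-1,1.5],40],[[0,0,-0.6],[0,-1,1.5],80],[[0,0,-0.6],[0,-1,1.5],120],[[0,0,-0.6],[0,-1,1.5],160],[[0,0,-0.6],[0,-1,1.5],255],[[0,0,-0.6],[0,-1,1.5],255],[[0,0,-0.6],[0,-1,1.5],255]]' 50
python3 -m jog '[[[0,0,0],[0,0,0],255],[[0,0,0],[0,0,-10],255],[[0,0,0],[0,0,-30],255],[[0,0,0],[0,0,-50],255],[[0,0,0],[0,0,-75],255],[[0,0,0],[0,0,-100],255],[[0,0,0],[0,0,-120],255],[[0,0,0],[0,0,-120],255]]'
python3 - <<'E'
from h import *
go([.6142,-.094,.12],-7.3)
E
```

```text
time: 3.4
tcp_pos: [0.4367, 0.3168, 0.0043]
eef_rot: [0.839, 0.544, -0.001, 0.001]
ft_force: [-0.3, -0.1, -0.0]
gripper_width: 0.644
time: 4.2
tcp_pos: [0.4376, 0.3176, 0.127]
eef_rot: [0.839, 0.544, 0.001, 0.001]
ft_force: [1.0, 0.6, -3.0]
gripper_width: 0.644
t 4.2 tcp [0.4376 0.3176 0.127 ] yaw -24.05 q6 0.929
 turn [  0.21  -0.03 -16.75] shift [-303.9  329.     7.8] | 448.0
 turn [-5.0000e-02 -3.0000e-01  1.6325e+02] shift [-303.9  329.     7.8] | 448.0
```

```bash
python3 -m jog '[[[0,0,0],[-25,14,2],255],[[0,0,0],[-60,35,4],255],[[0,0,0],[-95,55,6],255],[[0,0,-2],[-130,75,7],255],[[0,0,-6],[-165,97,7],255],[[0,0,-10],[-195,130,7],255],[[0,0,-13],[-225,170,7],255],[[0,0,-15],[-250,210,7],255]]'
python3 - <<'E'
from h import *
go([.6142,-.094,.12],-7.3)
E
```

```text
time: 5.0
tcp_pos: [0.5274, 0.0017, 0.1197]
eef_rot: [0.76, 0.65, 0.001, 0.001]
ft_force: [0.5, 0.7, -2.5]
gripper_width: 0.643
t 5.0 tcp [0.5274 0.0017 0.1197] yaw -8.95 q6 0.034
 turn [ 0.14 -0.01 -1.65] shift [-8.100e+01  1.006e+02 -1.000e-01] | 129.0
 turn [-1.0000e-02 -2.1000e-01  1.7835e+02] shift [-8.100e+01  1.006e+02 -1.000e-01] | 129.0
```

```bash
python3 -m jog '[[[0,0,0],[-15,20,0],255],[[0,0,0],[-30,40,0],255],[[0,0,-1],[-45,60,0],255],[[0,0,-1.6],[-60,78,0],255],[[0,0,-1.6],[-73,92,0],255],[[0,0,-1.6],[-81,100,0],255],[[0,0,-1.6],[-81,100,0],255],[[0,0,-1.6],[-81,100,0],255]]'
python3 - <<'E'
from h import *
go([.6142,-.094,.12],-7.3)
for n in('top','scene'): snap(n,n+'3')
a=cv2.imread('pics/top3.png')[165:255,260:450]; cv2.imwrite('pics/t3c.png',cv2.convertScaleAbs(cv2.resize(a,None,fx=4,fy=4,interpolation=cv2.INTER_CUBIC),alpha=1.5))
a=cv2.imread('pics/scene3.png')[210:310,210:370]; cv2.imwrite('pics/s3c.png',cv2.convertScaleAbs(cv2.resize(a,None,fx=5,fy=5,interpolation=cv2.INTER_CUBIC),alpha=1.5))
E
```

```text
time: 5.8
tcp_pos: [0.6128, -0.0934, 0.1193]
eef_rot: [0.751, 0.66, 0.0, 0.0]
ft_force: [-0.2, 0.4, -2.1]
gripper_width: 0.641
t 5.8 tcp [ 0.6128 -0.0934  0.1193] yaw -7.36 q6 -0.13
 turn [ 0.05 -0.02 -0.06] shift [-0.4  1.5 -0.7] | 2.0
 turn [-3.0000e-02 -8.0000e-02  1.7994e+02] shift [-0.4  1.5 -0.7] | 2.0
```

View pics/t3c.png

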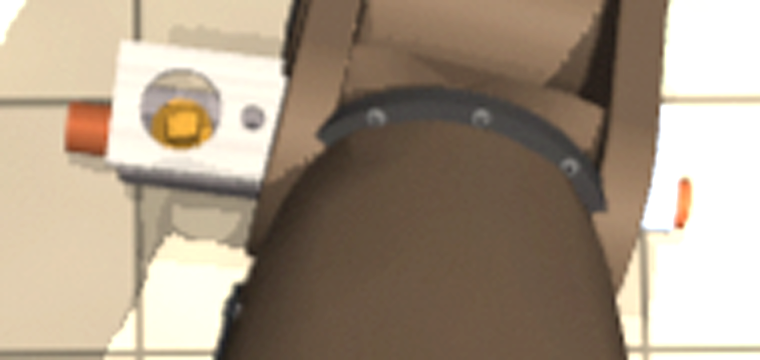

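View pics/s3c.png

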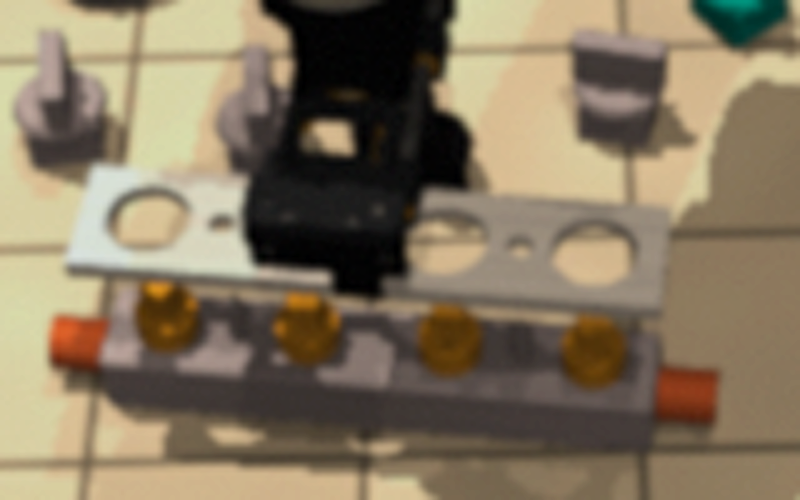

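```bash
python3 - <<'E'
from h import *
from scipy.optimize import least_squares
z=.1193-.0043+.010
s=crop2([(148,218),(222,220),(519,242),(596,252)],5,210,210); A=atz('scene',s[:,0],s[:,1],z); print(A.round(4)); print('plate scene',A.mean(0).round(4),np.degrees(np.arctan2(*(A[0]-A[3])[:2]))*-1, np.linalg.norm(A[0]-A[3]))
c=crop2([(100,167),(670,211),(657,310),(330,284),(68,268)],5,210,210);print(atz('scene',c[:,0],c[:,1],z).round(4))
t=crop2([(181,110),(253,118)],4,260,165);B=atz('top',t[:,0],t[:,1],z);print('top hole,pinhole',B.round(4))
a=np.radians(-7.3);u=np.array([-np.sin(a),np.cos(a)])
print('centre from top',(B[0,:2]-.108*u).round(4),(B[1,:2]-.072*u).round(4))
print('hold robot',observe()['tcp_pos'])
E
```

```text
[[ 0.6003 -0.2015  0.125 ]
 [ 0.6026 -0.1658  0.125 ]
 [ 0.6206 -0.0231  0.125 ]
 [ 0.6278  0.0134  0.125 ]]
plate scene [ 0.6128 -0.0943  0.125 ] 172.70630577912382 0.2166497201319622
[[ 0.567  -0.2278  0.125 ]
 [ 0.6036  0.0496  0.125 ]
 [ 0.6634  0.0408  0.125 ]
 [ 0.6434 -0.1123  0.125 ]
 [ 0.63   -0.237   0.125 ]]
top hole,pinhole [[ 0.6258  0.0138  0.125 ]
 [ 0.6216 -0.022   0.125 ]]
centre from top [ 0.6121 -0.0933] [ 0.6125 -0.0934]
hold robot [ 0.6129547  -0.09312155  0.11975446]
```

```bash
python3 - <<'E'
import cv2
im=cv2.imread('pics/scene0.png')
f=lambda a,k:cv2.convertScaleAbs(cv2.resize(a,None,fx=k,fy=k,interpolation=cv2.INTER_CUBIC),alpha=1.7)
a=f(im[258:305,218:292],10);cv2.imwrite('pics/e1.png',a)
a=f(im[258:305,285:359],10);cv2.imwrite('pics/e2.png',a)
im=cv2.imread('pics/top0.png')
cv2.imwrite('pics/e3.png',f(im[180:230,272:352],10));cv2.imwrite('pics/e4.png',f(im[185:235,355:435],10))
E
```

```text
(no output)
```

View pics/e1.png

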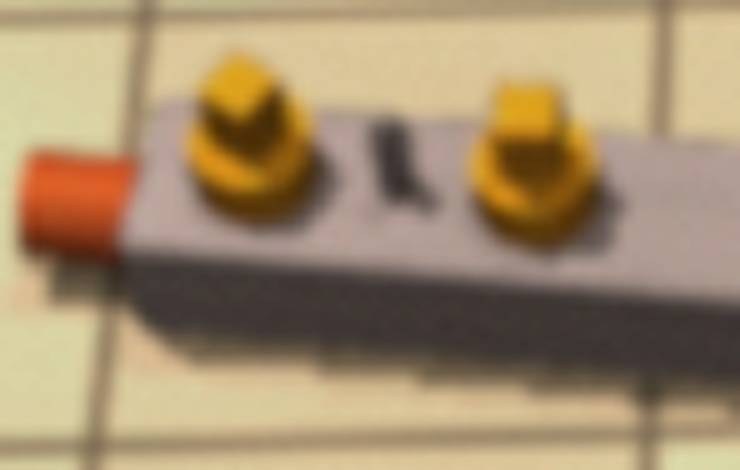

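View pics/e2.png

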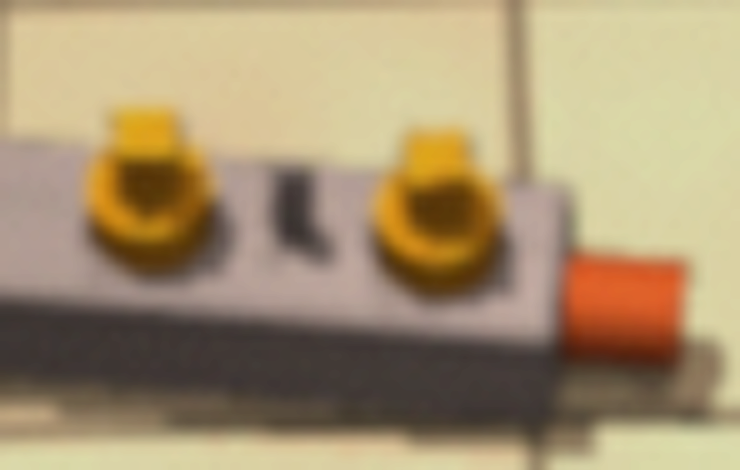

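View pics/e3.png

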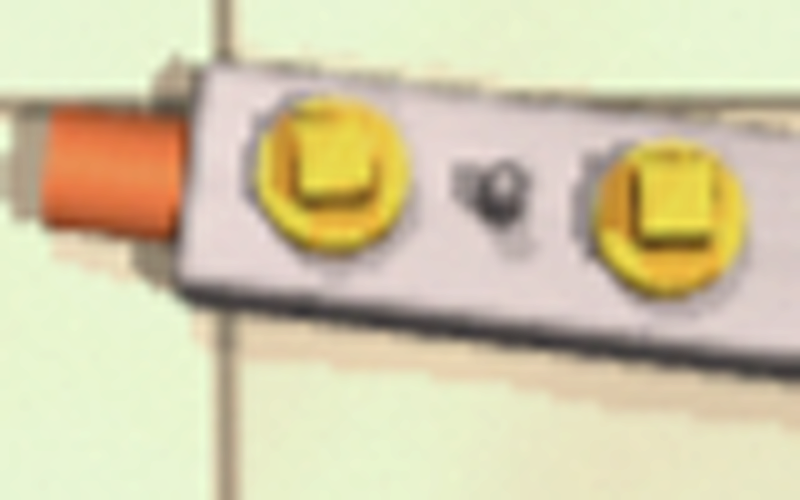

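View pics/e4.png

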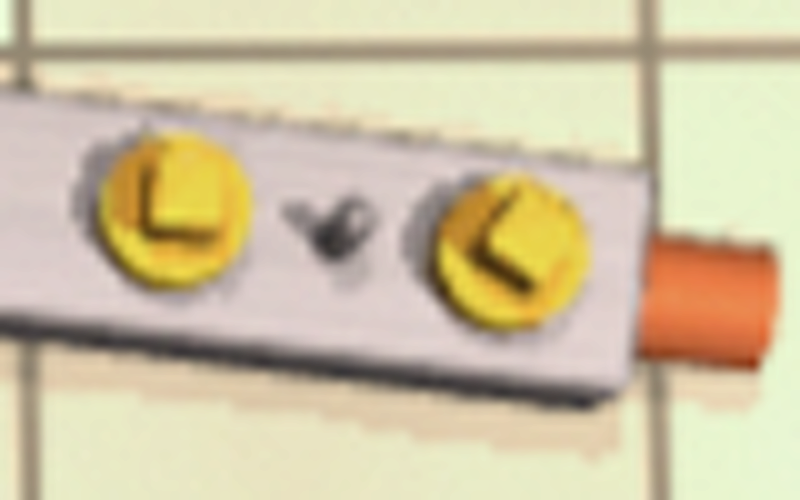

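```bash
python3 - <<'E'
from h import *
from scipy.optimize import least_squares
T=lambda l,x,y:crop2(l,10,x,y)
top=np.r_[T([(335,158),(675,200)],272,180),T([(187,190),(532,240)],355,185),T([(332,173),(670,217)],272,180),T([(176,210),(513,252)],355,185),T([(210,65),(182,285)],272,180),T([(652,168),(625,388)],355,185)]
ys=[.108,.036,-.036,-.108]
M=np.array([[0,y,.078] for y in ys]+[[0,y,.056] for y in ys]+[[.025,.14,.04],[-.025,.14,.04],[.025,-.14,.04],[-.025,-.14,.04]])
sc=np.r_[T([(439,157),(146,132)],285,258),T([(528,110),(238,88)],218,258),T([(552,345),(565,187)],285,258),T([(125,250),(155,103)],218,258)]
MS=np.array([[0,y,.078] for y in ys]+[[.025,.14,.04],[-.025,.14,.04],[.025,-.14,.04],[-.025,-.14,.04]])
def X(p,A):
    c,s=np.cos(p[2]),np.sin(p[2]); return A@np.array([[c,-s,0],[s,c,0],[0,0,1]]).T+[p[0],p[1],0]
ft=lambda p:(proj('top',X(p,M))-top); fs=lambda p:(proj('scene',X(p,MS))-sc)
for f in(ft,fs):
    r=least_squares(lambda p:f(p).ravel(),[.613,-.094,-.12]); print(r.x[:2].round(4),np.degrees(r.x[2]).round(2));print(f(r.x).round(2).tolist())
for n,px,z in(('top',top[:4],.078),('top',top[4:8],.056),('top',top[8:],.04),('scene',sc[:4],.078),('scene',sc[4:],.04)):
    A=atz(n,px[:,0],px[:,1],z);print(n,z,A.mean(0).round(4),A[:,:2].round(4).tolist())
E
```

```text
[ 0.6141 -0.0937] -7.39
[[-0.19, -0.03], [0.24, 0.02], [0.41, 0.26], [0.21, -0.51], [0.03, 0.34], [0.0, 0.11], [0.11, -0.04], [0.06, -0.08], [-1.21, -0.79], [-1.29, 0.09], [0.65, -0.14], [0.96, 0.73]]
[ 0.6178 -0.095 ] -7.45
[[-0.07, 0.19], [-0.05, 0.34], [-0.25, 0.22], [0.02, 0.11], [0.62, -0.08], [1.08, -0.44], [-1.37, 0.16], [0.02, -0.8]]
top 0.078 [ 0.6139 -0.0933  0.078 ] [[0.6279, 0.013], [0.6187, -0.0575], [0.61, -0.1285], [0.5991, -0.2003]]
top 0.056 [ 0.6142 -0.0936  0.056 ] [[0.6287, 0.0135], [0.6189, -0.058], [0.6094, -0.1291], [0.6, -0.2006]]
top 0.04 [ 0.614  -0.0941  0.04  ] [[0.6551, 0.0394], [0.6075, 0.0456], [0.6206, -0.2343], [0.5729, -0.2273]]
scene 0.078 [ 0.6172 -0.0948  0.078 ] [[0.6312, 0.0122], [0.6214, -0.0592], [0.6125, -0.1302], [0.6035, -0.2022]]
scene 0.04 [ 0.6187 -0.0952  0.04  ] [[0.6609, 0.039], [0.6125, 0.0443], [0.6241, -0.2337], [0.5775, -0.2304]]
```

```bash
python3 - <<'E'
from h import *
go([.615,-.0934,.080],-7.4)
E
```

```text
t 5.9 tcp [ 0.613  -0.0931  0.1198] yaw -7.32 q6 -0.13
 turn [ 0.09 -0.01  0.08] shift [-0.   2.  39.8] | 40.0
 turn [ 2.0000e-02  1.5000e-01 -1.7992e+02] shift [-0.   2.  39.8] | 40.0
```

```bash
python3 -m jog '[[[0,0,0],[0,2,8],255],[[0,0,0],[0,2,16],255],[[0,0,0],[0,2,24],255],[[0,0,0],[0,2,32],255],[[0,0,0],[0,2,38],255],[[0,0,0],[0,2,40],255],[[0,0,0],[0,2,40],255],[[0,0,0],[0,2,40],255]]'
python3 - <<'E'
from h import *
go([.615,-.0934,.080],-7.4)
f=lambda a,k:cv2.convertScaleAbs(cv2.resize(a,None,fx=k,fy=k,interpolation=cv2.INTER_CUBIC),alpha=1.3)
for n in('top','scene'): snap(n,n+'4')
a=cv2.imread('pics/top4.png')[170:220,265:345]; cv2.imwrite('pics/t4c.png',f(a,10))
a=cv2.imread('pics/scene4.png')[240:305,215:365]; cv2.imwrite('pics/s4c.png',f(a,5))
E
```

```text
time: 6.7
tcp_pos: [0.6151, -0.0934, 0.0799]
eef_rot: [0.751, 0.661, 0.001, 0.001]
ft_force: [0.4, 0.2, -2.5]
gripper_width: 0.644
t 6.7 tcp [ 0.6151 -0.0934  0.0799] yaw -7.32 q6 -0.13
 turn [ 0.11 -0.01  0.08] shift [-0.  -0.1 -0.1] | 0.0
 turn [ 2.0000e-02  1.8000e-01 -1.7992e+02] shift [-0.  -0.1 -0.1] | 0.0
```

View pics/t4c.png

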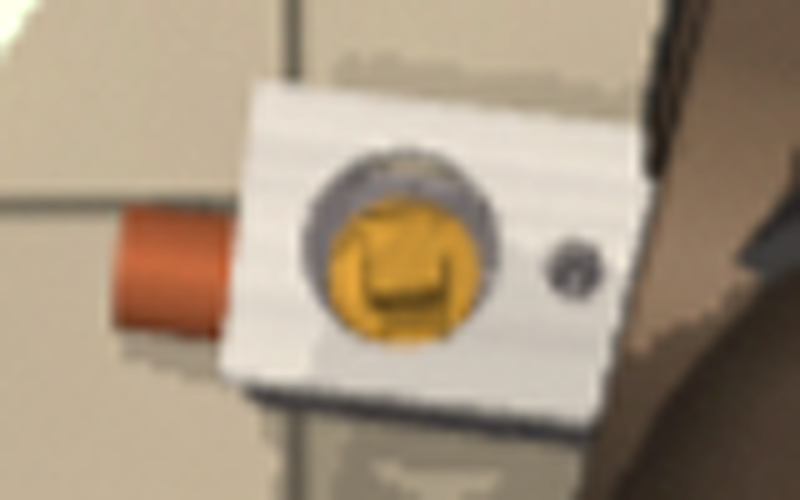

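View pics/s4c.png

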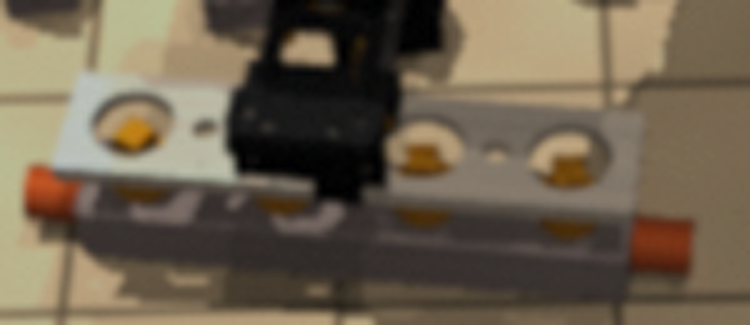

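```bash
python3 - <<'E'
from h import *
z=.0799-.0043+.01
p=crop2([(402,247),(575,270),(405,258),(403,273)],10,265,170)
for q,zz in zip(p,[z,z,.078,.056]): print(atz('top',q[:1],q[1:],zz).round(4))
s=crop2([(133,122),(205,126),(497,154),(570,158)],5,215,240); A=atz('scene',s[:,0],s[:,1],z);print(A.round(4),A.mean(0).round(4),np.degrees(np.arctan2((A[0]-A[3])[0],(A[0]-A[3])[1])))
a=np.radians(-7.36);u=np.array([-np.sin(a),np.cos(a)]); print('hole pred',np.array([.6151,-.0934])+.108*u,np.array([.6151,-.0934])+.072*u)
E
```

```text
[[0.6288 0.0137 0.0856]]
[[ 0.6238 -0.0219  0.0856]]
[[0.6279 0.013  0.078 ]]
[[0.6287 0.0133 0.056 ]]
[[ 0.6021 -0.2017  0.0856]
 [ 0.6057 -0.166   0.0856]
 [ 0.6273 -0.0228  0.0856]
 [ 0.6308  0.0126  0.0856]] [ 0.6165 -0.0945  0.0856] -172.36786191174903
hole pred [0.62893515 0.01371017] [ 0.62432343 -0.02199322]
```

```bash
python3 -m jog '[[[0,0,0],[0,0.3,3],255],[[0,0,0],[0,0.3,6],255],[[0,0,0],[0,0.3,9],255],[[0,0,0],[0,0.3,12],255],[[0,0,0],[0,0.3,15],255],[[0,0,0],[0,0.3,18],255],[[0,0,0],[0,0.3,18],255],[[0,0,0],[0,0.3,18],255]]' 50
python3 -c "
from rig import observe;o=observe();print(o['tcp_pos'],o['ft_force'],o['ft_torque'])"
```

```text
time: 7.6
tcp_pos: [0.6155, -0.0935, 0.062]
eef_rot: [0.751, 0.661, 0.001, 0.001]
ft_force: [-0.3, -0.5, -2.7]
gripper_width: 0.644
[ 0.6155181  -0.09347761  0.06204019] [-0.25273479 -0.45251299 -2.7367017 ] [-0.12150174  0.0437197   0.00554303]
```

```bash
python3 -m jog '[[[0,0,0],[0,0,4],255],[[0,0,0],[0,0,8],255],[[0,0,0],[0,0,11],255],[[0,0,0],[0,0,14],255],[[0,0,0],[0,0,16],255],[[0,0,0],[0,0,17],255],[[0,0,0],[0,0,17.5],255],[[0,0,0],[0,0,17.5],255]]' 50
python3 -c "
from rig import observe;o=observe();print(o['tcp_pos'],o['ft_force'],o['ft_torque'])"
```

```text
time: 8.4
tcp_pos: [0.6156, -0.0935, 0.0446]
eef_rot: [0.751, 0.661, 0.001, 0.001]
ft_force: [-0.4, 0.3, -2.4]
gripper_width: 0.643
[ 0.61557773 -0.09347536  0.04455737] [-0.44790807  0.26841453 -2.43596627] [-0.13720947  0.09671342  0.01190096]
```

Almost flush. I'll press down another 1 mm, then release and rise.

```bash
python3 -m jog '[[[0,0,0],[0,0,1],255],[[0,0,0],[0,0,1],255],[[0,0,0],[0,0,1],255],[[0,0,0],[0,0,1],120],[[0,0,0],[0,0,1],40],[[0,0,0],[0,0,1],40],[[0,0,0],[0,0,1],40],[[0,0,0],[0,0,1],40]]' 50
python3 -c "
from rig import observe;o=observe();print(o['tcp_pos'],o['ft_force'],o['ft_torque'])"
python3 -m jog '[[[0,0,0],[0,0,-10],40],[[0,0,0],[0,0,-35],20],[[0,0,0],[0,0,-70],0],[[0,0,0],[0,-35,-110],0],[[0,0,0],[0,-85,-130],0],[[0,0,0],[0,-130,-130],0],[[0,0,0],[0,-170,-130],0],[[0,0,0],[0,-170,-130],0]]'
python3 - <<'E'
from h import *
f=lambda a,k:cv2.convertScaleAbs(cv2.resize(a,None,fx=k,fy=k,interpolation=cv2.INTER_CUBIC),alpha=1.5)
for n in('top','scene'): snap(n,n+'5')
a=cv2.imread('pics/top5.png')[170:340,245:460]; cv2.imwrite('pics/t5c.png',f(a,3.5))
a=cv2.imread('pics/scene5.png')[190:320,200:365]; cv2.imwrite('pics/s5c.png',f(a,4.5))
P=cloud('top',np.load('pics/top5.npy'))
for u,v in[(355,206),(310,192),(385,212),(410,205)]:print(P[v,u].round(3))
E
```

```text
time: 9.2
tcp_pos: [0.6156, -0.0935, 0.0435]
eef_rot: [0.751, 0.661, 0.001, 0.001]
ft_force: [0.0, -1.1, -0.7]
gripper_width: 0.837
[ 0.6156421  -0.09347644  0.04350586] [ 0.00228944 -1.11014202 -0.68792127] [-0.08619564  0.05705415 -0.04698854]
time: 10.0
tcp_pos: [0.4424, -0.0708, 0.1741]
eef_rot: [0.751, 0.661, 0.0, 0.0]
ft_force: [0.6, 0.5, 0.2]
gripper_width: 1.004
[ 0.61  -0.093  0.049]
[0.639 0.002 0.054]
[ 0.597 -0.157  0.048]
[ 0.606 -0.205  0.08 ]
```

View pics/t5c.png

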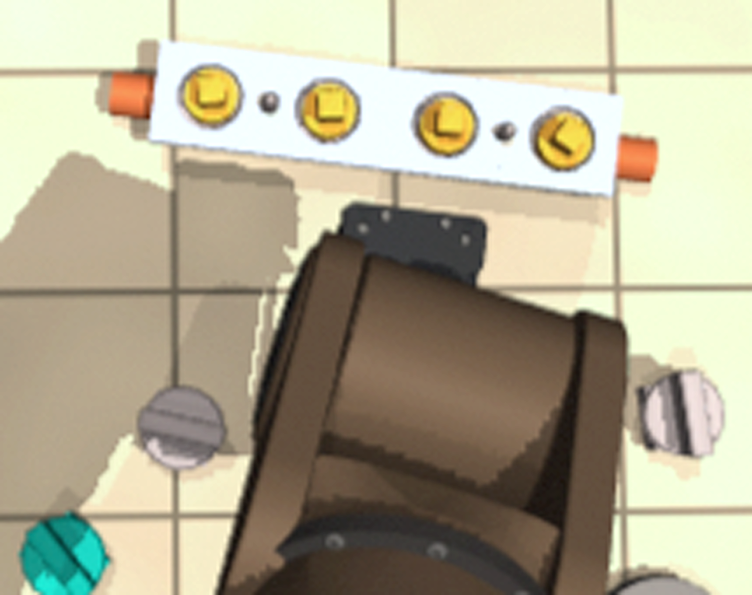

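View pics/s5c.png

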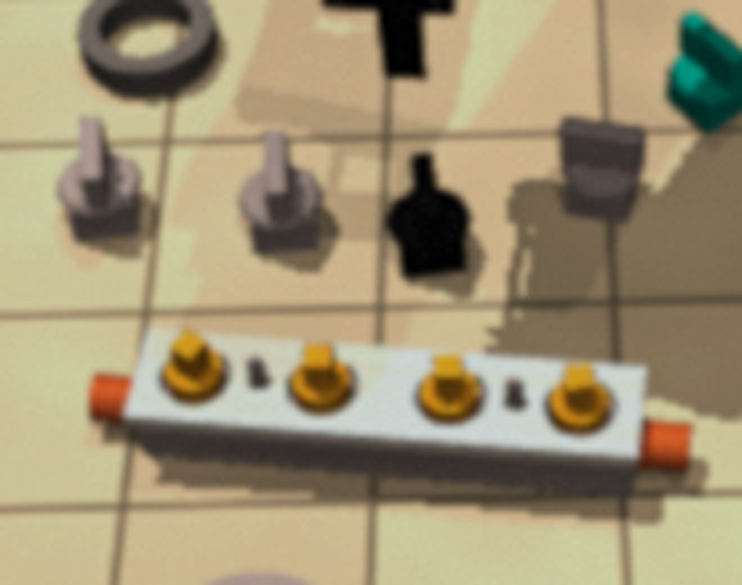

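The plate lies flush: depth reads about 0.049 m on top and the pins stand in their holes. Next I'll measure the stem angles and handle poses.

```bash
python3 - <<'E'
import cv2
f=lambda a,k:cv2.convertScaleAbs(cv2.resize(a,None,fx=k,fy=k,interpolation=cv2.INTER_CUBIC),alpha=1.5)
im=cv2.imread('pics/top0.png')
cs=[(272,267),(364,257),(415,264)]
cv2.imwrite('pics/h.png',cv2.hconcat([f(im[y:y+48,x:x+48],5.5) for x,y in cs]))
im=cv2.imread('pics/top5.png')
cs=[(292,183),(326,187),(359,191),(393,195)]
cv2.imwrite('pics/st.png',cv2.hconcat([f(im[y:y+26,x:x+26],7.6) for x,y in cs]))
E
```

```text
(no output)
```

View pics/h.png

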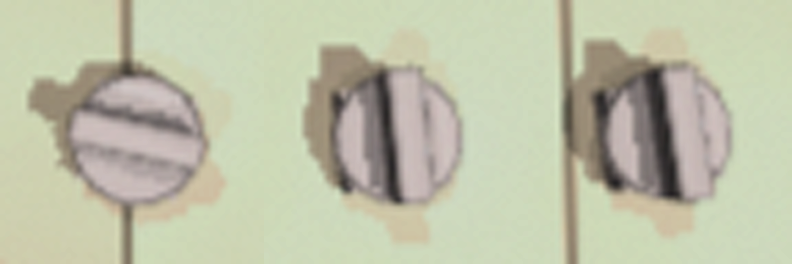

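View pics/st.png

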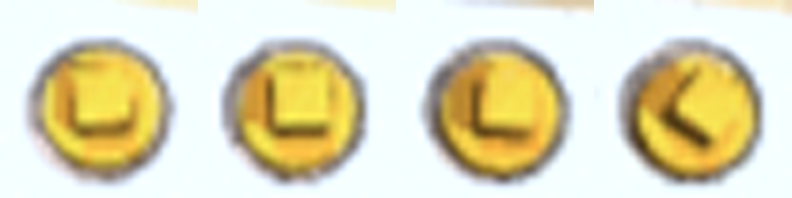

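```bash
python3 - <<'E'
from h import *
def w(px,f,o,z):
    p=crop2(px,f,*o); return atz('top',p[:,0],p[:,1],z)
ang=lambda A:np.degrees(np.arctan2(A[1,1]-A[0,1],A[1,0]-A[0,0]))
for n,o,d,b in(('A',(272,267),(138.5,138.5),[(72,128),(200,155)]),('B',(364,257),(134,135),[(141,70),(151,198)]),('C',(415,264),(140,133),[(155,66),(170,198)])):
    D=w([d],5.5,o,.032)[0]; B=w(b,5.5,o,.062)
    print(n,'disc',D[:2].round(4),'bar c',B.mean(0)[:2].round(4),'len',np.linalg.norm(B[1]-B[0]).round(4),'bar ang',(ang(B)%180).round(1))
for n,o,e in((3,(292,183),[[(75,133),(130,126)],[(69,82),(76,128)]]),(2,(326,187),[[(70,131),(128,131)],[(71,75),(71,128)]]),(1,(359,191),[[(78,130),(136,134)],[(86,75),(79,128)]]),(0,(393,195),[[(68,112),(118,143)],[(68,112),(96,78)]])):
    print(n,[(ang(w(x,7.6,o,.078))%90).round(1) for x in e])
a=np.radians(-7.4);u=np.array([-np.sin(a),np.cos(a)])
for i,y in enumerate((-.108,-.036,.036,.108)):print('seat',i,(np.array([.6155,-.0935])+y*u).round(4))
E
```

```text
A disc [0.4288 0.0318] bar c [0.4276 0.0325] len 0.0493 bar ang 77.6
B disc [ 0.4497 -0.1633] bar c [ 0.4495 -0.163 ] len 0.0485 bar ang 3.3
C disc [ 0.4346 -0.275 ] bar c [ 0.4347 -0.2758] len 0.0502 bar ang 4.9
3 [np.float64(7.1), np.float64(8.1)]
2 [np.float64(89.7), np.float64(89.3)]
1 [np.float64(85.7), np.float64(81.5)]
0 [np.float64(57.5), np.float64(49.8)]
seat 0 [ 0.6016 -0.2006]
seat 1 [ 0.6109 -0.1292]
seat 2 [ 0.6201 -0.0578]
seat 3 [0.6294 0.0136]
```

Stem angles mod 90° are about 7.5° at seat 3, -0.5° at seat 2 and -6° at seat 1. The handle estimates agree with each other. I'll go to handle A first, for seat 3.

```bash
python3 -c "
from h import *
go([.4285,.032,.11],-12.4)"
```

```text
t 10.1 tcp [ 0.447  -0.072   0.1743] yaw -7.34 q6 -0.178
 turn [0.26 0.   5.06] shift [100.8 -31.9  64.1] | 124.0
 turn [  -0.      0.39 -174.94] shift [100.8 -31.9  64.1] | 124.0
```

```bash
python3 -m jog '[[[0,0,1],[15,-5,5],75],[[0,0,2],[35,-11,15],150],[[0,0,3],[55,-17,27],150],[[0,0,4],[75,-24,40],150],[[0,0,5],[92,-29,52],150],[[0,0,5],[101,-32,62],150],[[0,0,5],[101,-32,64],150],[[0,0,5],[101,-32,64],150]]' 25
python3 - <<'E'
from h import *
go([.4285,.032,.037],-12.4); print(observe()['gripper_width'])
f=lambda a,k:cv2.convertScaleAbs(cv2.resize(a,None,fx=k,fy=k,interpolation=cv2.INTER_CUBIC),alpha=1.5)
for n in ('scene',): snap(n,n+'6')
a=cv2.imread('pics/scene6.png')[160:270,200:385]; cv2.imwrite('pics/s6c.png',f(a,4))
E
```

```text
time: 10.9
tcp_pos: [0.429, 0.032, 0.1099]
eef_rot: [0.779, 0.627, 0.001, 0.002]
ft_force: [0.4, 0.2, -0.4]
gripper_width: 0.428
t 10.9 tcp [0.429  0.032  0.1099] yaw -12.29 q6 0.136
 turn [ 0.24 -0.    0.11] shift [-0.1 -0.8 72.9] | 73.0
 turn [   0.      0.38 -179.89] shift [-0.1 -0.8 72.9] | 73.0
0.4275859711134628
```

View pics/s6c.png

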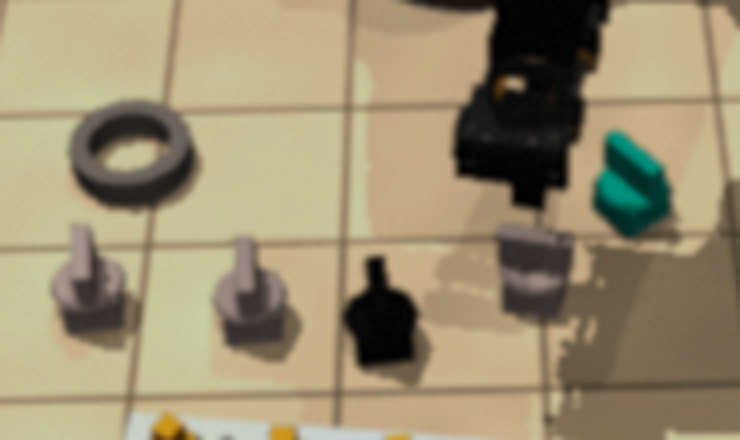

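```bash
python3 -m jog '[[[0,0,0],[0,-1,18],150],[[0,0,0],[0,-1,36],150],[[0,0,0],[0,-1,54],150],[[0,0,0],[0,-1,66],150],[[0,0,0],[0,-1,72],150],[[0,0,0],[0,-1,73],150],[[0,0,0],[0,-1,73],150],[[0,0,0],[0,-1,73],200]]' 25
python3 -m jog '[[[0,0,0],[0,0,0],255],[[0,0,0],[0,0,0],255],[[0,0,0],[0,0,0],255],[[0,0,0],[0,0,0],255],[[0,0,0],[0,0,-30],255],[[0,0,0],[0,0,-70],255],[[0,0,0],[0,0,-110],255],[[0,0,0],[0,0,-110],255]]' 25
python3 -c "
from h import *
go([.6294,.0136,.130],7.5);print(observe()['ft_force'])"
```

```text
time: 11.75
tcp_pos: [0.4289, 0.0318, 0.0378]
eef_rot: [0.779, 0.627, 0.002, 0.002]
ft_force: [-0.1, 0.5, -0.2]
gripper_width: 0.371
time: 12.55
tcp_pos: [0.4298, 0.0319, 0.1516]
eef_rot: [0.779, 0.627, 0.005, 0.005]
ft_force: [1.3, 0.1, -2.3]
gripper_width: 0.145
t 12.55 tcp [0.4298 0.0319 0.1516] yaw -12.32 q6 0.136
 turn [  0.75   0.06 -19.82] shift [ 24.7 198.6  24.2] | 202.0
 turn [ 8.0000e-02 -1.0600e+00  1.6018e+02] shift [ 24.7 198.6  24.2] | 202.0
[ 1.32338219  0.09736026 -2.34524749]
```

```bash
python3 -m jog '[[[0,0,-3],[3,25,0],255],[[0,0,-6],[7,55,0],255],[[0,0,-9],[10,85,4],255],[[0,0,-12],[14,115,10],255],[[0,0,-15],[17,145,16],255],[[0,0,-18],[21,172,20],255],[[0.7,0,-20],[24,192,23],255],[[0.7,0,-20],[25,199,24],255]]'
python3 - <<'E'
from h import *
go([.6294,.0136,.117],7.5); print(observe()['gripper_width'])
f=lambda a,k:cv2.convertScaleAbs(cv2.resize(a,None,fx=k,fy=k,interpolation=cv2.INTER_CUBIC),alpha=1.5)
for n in ('scene','top'): snap(n,n+'7')
a=cv2.imread('pics/scene7.png')[210:310,210:370]; cv2.imwrite('pics/s7c.png',f(a,4.5))
E
```

```text
time: 13.35
tcp_pos: [0.6309, 0.0136, 0.1281]
eef_rot: [0.658, 0.753, -0.001, -0.0]
ft_force: [-0.9, -0.5, -1.6]
gripper_width: 0.147
t 13.35 tcp [0.6309 0.0136 0.1281] yaw 7.71 q6 -0.216
 turn [-0.06  0.05  0.21] shift [ 0.2 -1.4 11.1] | 11.0
 turn [-7.0000e-02 -1.0000e-01 -1.7979e+02] shift [ 0.2 -1.4 11.1] | 11.0
0.14660878664169652
```

View pics/s7c.png

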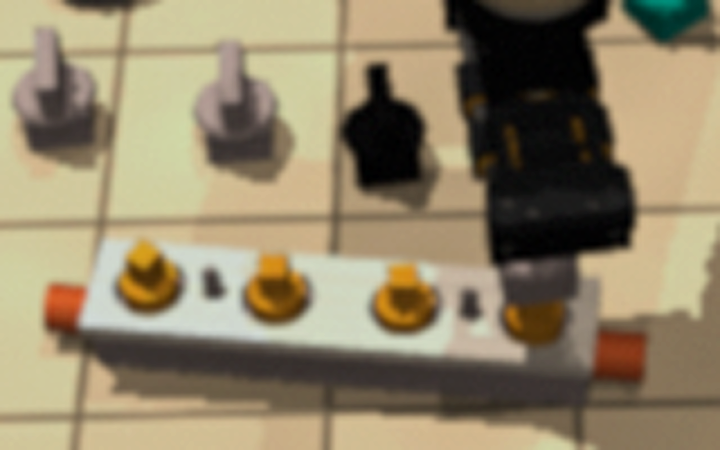

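```bash
python3 -m jog '[[[0,0,0],[0,-1.4,3],255],[[0,0,0],[0,-1.4,6],255],[[0,0,0],[0,-1.4,9],255],[[0,0,0],[0,-1.4,12],255],[[0,0,0],[0,-1.4,14],255],[[0,0,0],[0,-1.4,16],255],[[0,0,0],[0,-1.4,17],255],[[0,0,0],[0,-1.4,17],255]]'
python3 -c "
from h import *
go([.6294,.0136,.0935],7.5);print(observe()['ft_force'],observe()['ft_torque'])"
```

```text
time: 14.25
tcp_pos: [0.6282, 0.0136, 0.1116]
eef_rot: [0.659, 0.753, -0.001, -0.0]
ft_force: [1.0, 0.2, -1.0]
gripper_width: 0.146
t 14.25 tcp [0.6282 0.0136 0.1116] yaw 7.62 q6 -0.215
 turn [-0.07  0.04  0.12] shift [-0.1  1.2 18.1] | 18.0
 turn [-7.0000e-02 -1.0000e-01 -1.7988e+02] shift [-0.1  1.2 18.1] | 18.0
[ 1.0133557   0.2016847  -0.96040467] [-0.0968704   0.01720998  0.02979776]
```

Force is near zero with the hub 3 mm below the stem top, so it is engaged. Continuing down.

```bash
python3 -m jog '[[[0,0,0],[0,1,3],255],[[0,0,0],[0,1,6],255],[[0,0,0],[0,1,9],255],[[0,0,0],[0,1,12],255],[[0,0,0],[0,1,15],255],[[0,0,0],[0,1,17],255],[[0,0,0],[0,1,18],255],[[0,0,0],[0,1,18],255]]'
python3 -c "
from h import *
go([.6294,.0136,.0925],7.5);print(observe()['ft_force'],observe()['ft_torque'])"
```

```text
time: 15.05
tcp_pos: [0.6291, 0.0136, 0.0941]
eef_rot: [0.659, 0.753, -0.001, -0.0]
ft_force: [-2.3, 0.3, 5.1]
gripper_width: 0.151
t 15.05 tcp [0.6291 0.0136 0.0941] yaw 7.62 q6 -0.215
 turn [-0.06  0.05  0.12] shift [-0.1  0.3  1.6] | 2.0
 turn [-8.0000e-02 -1.0000e-01 -1.7988e+02] shift [-0.1  0.3  1.6] | 2.0
[-2.2693647   0.29223345  5.0625589 ] [-0.11982234  0.53768702 -0.00170551]
```

```bash
python3 -m jog '[[[0,0,0],[0,0,0.5],255],[[0,0,0],[0,0,0.5],200],[[0,0,0],[0,0,0.5],150],[[0,0,0],[0,0,0],150],[[0,0,0],[0,0,-20],150],[[0,0,0],[0,0,-50],150],[[0,0,0],[0,-10,-75],150],[[0,0,0],[0,-40,-85],150]]'
python3 -c "
from h import *
go([.4496,-.1632,.13],-86.7)"
```

```text
time: 15.85
tcp_pos: [0.5912, 0.0084, 0.1811]
eef_rot: [0.658, 0.753, 0.001, 0.002]
ft_force: [0.5, -0.5, 0.2]
gripper_width: 0.413
t 15.85 tcp [0.5912 0.0084 0.1811] yaw 7.64 q6 -0.23
 turn [ 2.100e-01 -7.000e-02  9.434e+01] shift [-151.1 -163.3   50.9] | 228.0
 turn [ 6.000e-02  2.100e-01 -8.566e+01] shift [-151.1 -163.3   50.9] | 228.0
```

```bash
python3 -m jog '[[[0,0,8],[-15,-25,0],150],[[0,0,16],[-30,-50,0],150],[[0,0,24],[-50,-75,5],150],[[0,0,32],[-75,-100,10],150],[[0,0,40],[-95,-120,15],150],[[0,0,48],[-115,-140,20],150],[[0,0,56],[-135,-155,22],150],[[0,0,64],[-151,-163,25],150]]'
python3 - <<'E'
from h import *
go([.4496,-.1632,.13],-86.7)
f=lambda a,k:cv2.convertScaleAbs(cv2.resize(a,None,fx=k,fy=k,interpolation=cv2.INTER_CUBIC),alpha=1.5)
for n in ('scene','top'): snap(n,n+'8')
a=cv2.imread('pics/scene8.png')[190:310,200:370]; cv2.imwrite('pics/s8c.png',f(a,4.5))
a=cv2.imread('pics/top8.png')[175:345,245:460]; cv2.imwrite('pics/t8c.png',f(a,3.5))
P=cloud('top',np.load('pics/top8.npy')); print(np.nanmax(P[185:205,290:315,2]),np.nanpercentile(P[190:200,298:310,2],80))
E
```

```text
time: 16.65
tcp_pos: [0.449, -0.164, 0.1559]
eef_rot: [0.958, 0.286, 0.001, 0.001]
ft_force: [0.3, 0.5, 0.5]
gripper_width: 0.411
t 16.65 tcp [ 0.449  -0.164   0.1559] yaw -56.73 q6 0.501
 turn [ 0.14 -0.15 29.97] shift [ 0.9 -0.4 25.9] | 26.0
 turn [   0.21    0.19 -150.03] shift [ 0.9 -0.4 25.9] | 26.0
0.12459098445619521 0.11900847180292966
```

View pics/s8c.png

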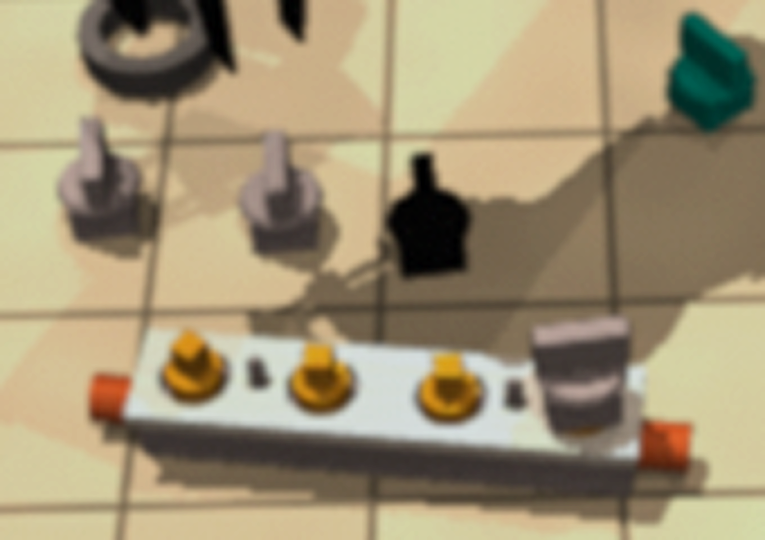

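View pics/t8c.png

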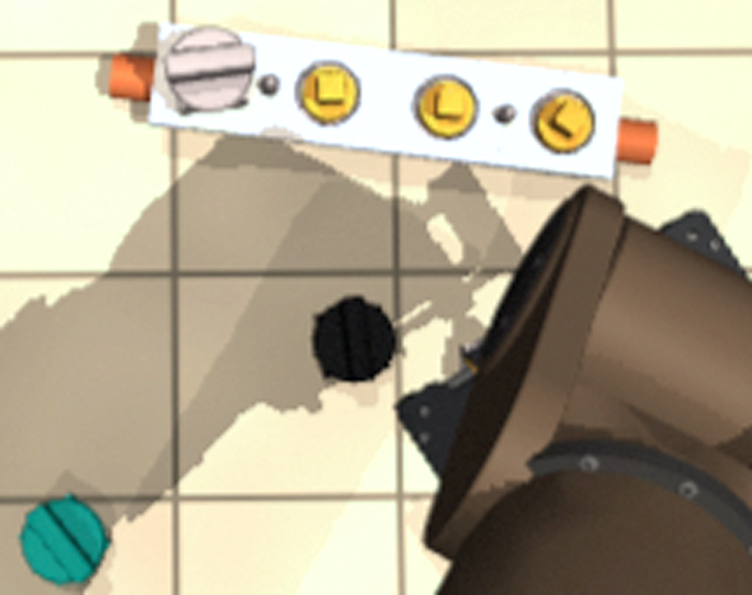

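Handle A is home: its bar top reads about 0.119 m against the 0.118 m expected. Handle B hasn't moved, so I'll pick it next.

```bash
python3 -m jog '[[[0,0,8],[1,0,10],150],[[0,0,16],[1,0,20],150],[[0,0,24],[1,0,30],150],[[0,0,30],[1,0,40],150],[[0,0,30],[1,0,50],150],[[0,0,30],[1,0,55],150],[[0,0,30],[1,0,55],150],[[0,0,30],[1,0,55],150]]'
python3 - <<'E'
from h import *
go([.4496,-.1632,.037],-86.7)
f=lambda a,k:cv2.convertScaleAbs(cv2.resize(a,None,fx=k,fy=k,interpolation=cv2.INTER_CUBIC),alpha=1.5)
snap('scene','scene9')
a=cv2.imread('pics/scene9.png')[160:260,200:320]; cv2.imwrite('pics/s9c.png',f(a,5))
E
```

```text
time: 17.55
tcp_pos: [0.4505, -0.1639, 0.1009]
eef_rot: [1.0, 0.03, 0.002, 0.001]
ft_force: [0.0, 0.0, 0.5]
gripper_width: 0.413
t 17.55 tcp [ 0.4505 -0.1639  0.1009] yaw -86.53 q6 1.023
 turn [ 0.09 -0.18  0.17] shift [-1.1 -0.9 63.9] | 64.0
 turn [ 2.8000e-01  1.5000e-01 -1.7983e+02] shift [-1.1 -0.9 63.9] | 64.0
```

View pics/s9c.png

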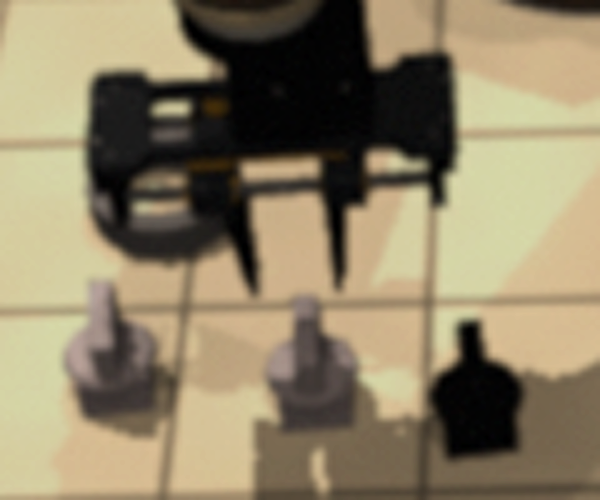

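```bash
python3 -m jog '[[[0,0,0],[-1,-1,18],150],[[0,0,0],[-1,-1,36],150],[[0,0,0],[-1,-1,50],150],[[0,0,0],[-1,-1,60],150],[[0,0,0],[-1,-1,64],150],[[0,0,0],[-1,-1,64],150],[[0,0,0],[-1,-1,64],150],[[0,0,0],[-1,-1,64],200]]' 25
python3 -m jog '[[[0,0,0],[0,0,0],255],[[0,0,0],[0,0,0],255],[[0,0,0],[0,0,0],255],[[0,0,0],[0,0,0],255],[[0,0,0],[0,0,-30],255],[[0,0,0],[0,0,-70],255],[[0,0,0],[0,0,-110],255],[[0,0,0],[0,0,-110],255]]' 25
python3 -c "
from h import *
go([.6201,-.0578,.130],-90.5);print(observe()['ft_force'])"
```

```text
time: 18.4
tcp_pos: [0.45, -0.1633, 0.0376]
eef_rot: [1.0, 0.03, 0.002, 0.001]
ft_force: [0.4, 0.2, 0.2]
gripper_width: 0.373
time: 19.2
tcp_pos: [0.4511, -0.1638, 0.1516]
eef_rot: [1.0, 0.03, 0.005, 0.003]
ft_force: [0.3, 0.6, -2.7]
gripper_width: 0.147
t 19.2 tcp [ 0.4511 -0.1638  0.1516] yaw -86.55 q6 1.024
 turn [ 0.33 -0.61  3.95] shift [174.9 -95.7  22.8] | 201.0
 turn [   0.94    0.51 -176.04] shift [174.9 -95.7  22.8] | 201.0
[ 0.33725468  0.55259017 -2.67642742]
```

```bash
python3 -m jog '[[[0,0,1],[22,-12,0],255],[[0,0,1],[50,-27,0],255],[[0,0,2],[80,-44,3],255],[[0,0,2],[108,-59,8],255],[[0,0,3],[135,-74,13],255],[[0,-0.6,4],[158,-87,18],255],[[0,-0.6,4],[170,-94,21],255],[[0,-0.6,4],[175,-96,22],255]]'
python3 - <<'E'
from h import *
go([.6201,-.0578,.112],-90.5); print(observe()['gripper_width'])
snap('scene','scene10')
f=lambda a,k:cv2.convertScaleAbs(cv2.resize(a,None,fx=k,fy=k,interpolation=cv2.INTER_CUBIC),alpha=1.5)
a=cv2.imread('pics/scene10.png')[190:310,200:370]; cv2.imwrite('pics/s10c.png',f(a,4.5))
E
```

```text
time: 20.0
tcp_pos: [0.6203, -0.0568, 0.1294]
eef_rot: [1.0, -0.004, -0.001, 0.003]
ft_force: [-1.1, 0.6, -1.4]
gripper_width: 0.147
t 20.0 tcp [ 0.6203 -0.0568  0.1294] yaw -90.46 q6 1.388
 turn [0.31 0.07 0.04] shift [-0.2  0.9 17.4] | 17.0
 turn [-1.1000e-01  4.8000e-01 -1.7996e+02] shift [-0.2  0.9 17.4] | 17.0
0.14719893575983384
```

View pics/s10c.png

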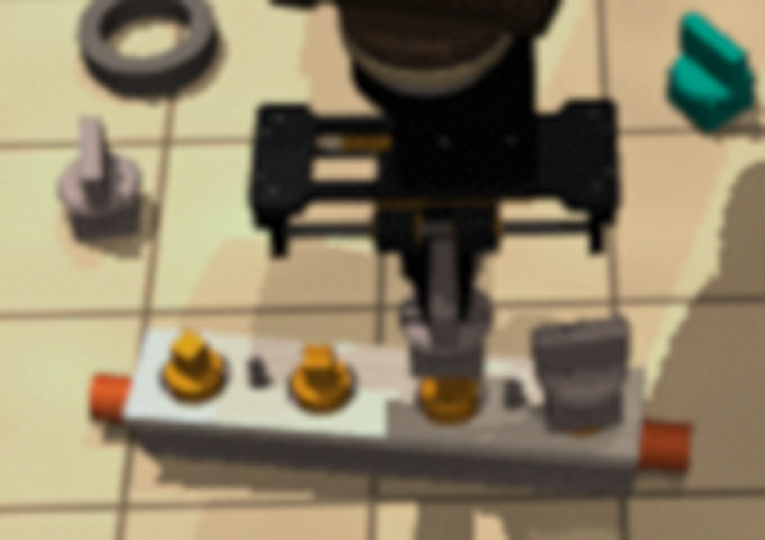

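```bash
python3 -m jog '[[[0,0,0],[0,1,3],255],[[0,0,0],[0,1,6],255],[[0,0,0],[0,1,9],255],[[0,0,0],[0,1,12],255],[[0,0,0],[0,1,15],255],[[0,0,0],[0,1,17],255],[[0,0,0],[0,1,18],255],[[0,0,0],[0,1,18],255]]'
python3 -c "
from h import *
go([.6201,-.0578,.0935],-90.5);print(observe()['ft_force'],observe()['ft_torque'])"
```

```text
time: 20.85
tcp_pos: [0.6203, -0.0582, 0.1116]
eef_rot: [1.0, -0.004, -0.0, 0.003]
ft_force: [0.1, 0.3, -1.0]
gripper_width: 0.148
t 20.85 tcp [ 0.6203 -0.0582  0.1116] yaw -90.48 q6 1.387
 turn [0.31 0.05 0.02] shift [-0.2 -0.5 18.1] | 18.0
 turn [-9.0000e-02  4.9000e-01 -1.7998e+02] shift [-0.2 -0.5 18.1] | 18.0
[ 0.08349879  0.34590374 -0.97079153] [-0.05099877  0.14367961 -0.01827045]
```

```bash
python3 -m jog '[[[0,0,0],[0,-0.3,3],255],[[0,0,0],[0,-0.3,6],255],[[0,0,0],[0,-0.3,9],255],[[0,0,0],[0,-0.3,12],255],[[0,0,0],[0,-0.3,15],255],[[0,0,0],[0,-0.3,17],255],[[0,0,0],[0,-0.3,18],255],[[0,0,0],[0,-0.3,18.3],255]]'
python3 -c "
from h import *
go([.6201,-.0578,.0935],-90.5);print(observe()['ft_force'],observe()['ft_torque'])"
```

```text
time: 21.65
tcp_pos: [0.6203, -0.058, 0.0939]
eef_rot: [1.0, -0.004, -0.0, 0.003]
ft_force: [-3.0, 0.1, 7.5]
gripper_width: 0.147
t 21.65 tcp [ 0.6203 -0.058   0.0939] yaw -90.48 q6 1.387
 turn [0.31 0.04 0.02] shift [-0.2 -0.2  0.4] | 0.0
 turn [-7.0000e-02  4.9000e-01 -1.7997e+02] shift [-0.2 -0.2  0.4] | 0.0
[-3.0248719   0.05809865  7.54146987] [0.10125392 0.79023932 0.03424878]
```

Bottomed out. Releasing and going to handle C.

```bash
python3 -m jog '[[[0,0,0],[0,0,0.3],255],[[0,0,0],[0,0,0.3],200],[[0,0,0],[0,0,0.3],150],[[0,0,0],[0,0,0],150],[[0,0,0],[0,0,-20],150],[[0,0,0],[0,0,-50],150],[[0,0,0],[-10,0,-72],150],[[0,0,0],[-40,0,-80],150]]'
python3 -c "
from h import *
go([.4346,-.2753,.11],-85.1)"
```

```text
time: 22.45
tcp_pos: [0.582, -0.0575, 0.1758]
eef_rot: [1.0, -0.004, 0.002, 0.003]
ft_force: [0.6, -0.0, -0.0]
gripper_width: 0.411
t 22.45 tcp [ 0.582  -0.0575  0.1758] yaw -90.47 q6 1.374
 turn [ 0.37 -0.18 -5.36] shift [-145.9  218.6   66.6] | 271.0
 turn [ -0.27  -0.56 174.63] shift [-145.9  218.6   66.6] | 271.0
```

```bash
python3 -m jog '[[[0,0,0],[-28,35,0],150],[[0,0,-1],[-56,75,10],150],[[0,0,-2],[-84,115,20],150],[[0,0,-3],[-110,155,35],150],[[0,0,-4],[-130,190,50],150],[[0,0,-5],[-146,214,60],150],[[0,0,-5.4],[-146,219,66],150],[[0,0,-5.4],[-146,219,66],150]]'
python3 - <<'E'
from h import *
go([.4346,-.2753,.037],-85.1)
f=lambda a,k:cv2.convertScaleAbs(cv2.resize(a,None,fx=k,fy=k,interpolation=cv2.INTER_CUBIC),alpha=1.5)
for n in ('scene','top'): snap(n,n+'11')
a=cv2.imread('pics/scene11.png')[170:310,190:370]; cv2.imwrite('pics/s11c.png',f(a,4))
a=cv2.imread('pics/top11.png')[175:345,245:460]; cv2.imwrite('pics/t11c.png',f(a,3.5))
P=cloud('top',np.load('pics/top11.npy')); print(np.nanpercentile(P[188:212,328:352,2],[80,90,97]))
E
```

```text
time: 23.25
tcp_pos: [0.4343, -0.2762, 0.1101]
eef_rot: [0.999, 0.042, 0.001, 0.003]
ft_force: [-0.6, 0.9, 0.8]
gripper_width: 0.406
t 23.25 tcp [ 0.4343 -0.2762  0.1101] yaw -85.17 q6 0.796
 turn [ 0.34 -0.13 -0.07] shift [ 0.2 -1.3 73.1] | 73.0
 turn [ -0.21  -0.54 179.93] shift [ 0.2 -1.3 73.1] | 73.0
[0.11669495 0.1187938  0.12083271]
```

View pics/s11c.png

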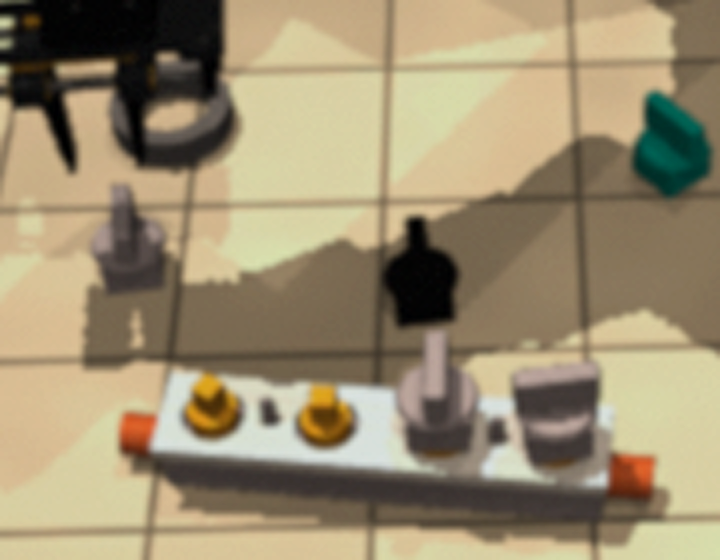

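View pics/t11c.png

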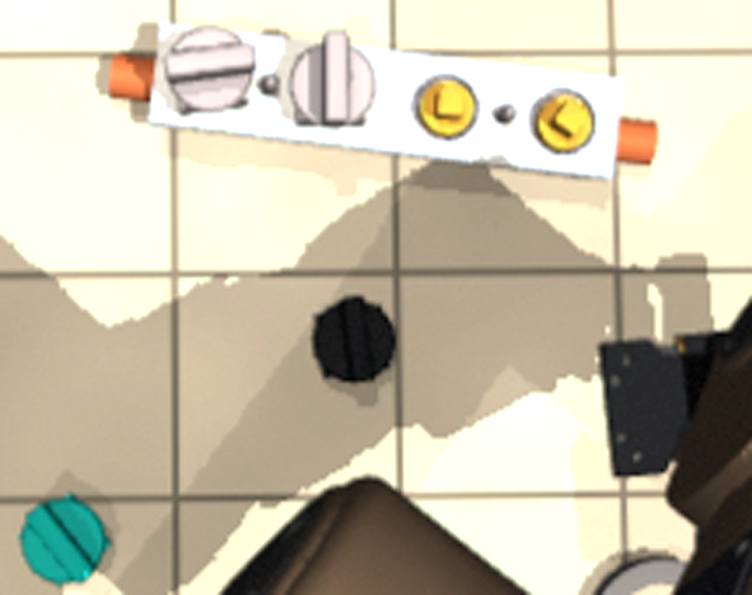

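Handle B is home too (top 0.119 m), and handle C hasn't moved. Picking C.

```bash
python3 -m jog '[[[0,0,0],[0,-1,18],150],[[0,0,0],[0,-1,36],150],[[0,0,0],[0,-1,54],150],[[0,0,0],[0,-1,66],150],[[0,0,0],[0,-1,72],150],[[0,0,0],[0,-1,73],150],[[0,0,0],[0,-1,73],150],[[0,0,0],[0,-1,73],200]]' 25
python3 -m jog '[[[0,0,0],[0,0,0],255],[[0,0,0],[0,0,0],255],[[0,0,0],[0,0,0],255],[[0,0,0],[0,0,0],255],[[0,0,0],[0,0,-30],255],[[0,0,0],[0,0,-70],255],[[0,0,0],[0,0,-110],255],[[0,0,0],[0,0,-110],255]]' 25
python3 -c "
from h import *
go([.6109,-.1292,.130],-96);print(observe()['ft_force'])"
```

```text
time: 24.15
tcp_pos: [0.4355, -0.2748, 0.0385]
eef_rot: [0.999, 0.043, 0.002, 0.004]
ft_force: [-0.1, 0.4, -0.4]
gripper_width: 0.371
time: 24.95
tcp_pos: [0.4365, -0.2751, 0.1527]
eef_rot: [0.999, 0.043, 0.005, 0.006]
ft_force: [0.6, 0.2, -1.4]
gripper_width: 0.145
t 24.95 tcp [ 0.4365 -0.2751  0.1527] yaw -85.05 q6 0.798
 turn [ 0.67 -0.59 10.95] shift [ 186.1 -130.6   22.8] | 228.0
 turn [   0.87    0.99 -169.04] shift [ 186.1 -130.6   22.8] | 228.0
[ 0.60735806  0.24311022 -1.4212361 ]
```

```bash
python3 -m jog '[[[0,0,1],[22,-16,0],255],[[0,0,3],[52,-37,0],255],[[0,0,5],[85,-60,3],255],[[0,0,7],[115,-81,8],255],[[0,0,9],[143,-100,13],255],[[0,-0.6,11],[167,-117,18],255],[[0.5,-0.6,11],[180,-126,21],255],[[0.5,-0.6,11],[186,-130,22],255]]'
python3 - <<'E'
from h import *
go([.6109,-.1292,.112],-96); print(observe()['gripper_width'])
snap('scene','scene12')
f=lambda a,k:cv2.convertScaleAbs(cv2.resize(a,None,fx=k,fy=k,interpolation=cv2.INTER_CUBIC),alpha=1.5)
a=cv2.imread('pics/scene12.png')[190:310,200:370]; cv2.imwrite('pics/s12c.png',f(a,4.5))
E
```

```text
time: 25.75
tcp_pos: [0.6111, -0.1289, 0.1293]
eef_rot: [0.999, -0.052, -0.001, 0.001]
ft_force: [-0.1, -0.4, -1.4]
gripper_width: 0.143
t 25.75 tcp [ 0.6111 -0.1289  0.1293] yaw -95.94 q6 1.364
 turn [0.12 0.09 0.06] shift [-0.1  0.3 17.3] | 17.0
 turn [-1.5000e-01  1.9000e-01 -1.7994e+02] shift [-0.1  0.3 17.3] | 17.0
0.14329366188622455
```

View pics/s12c.png

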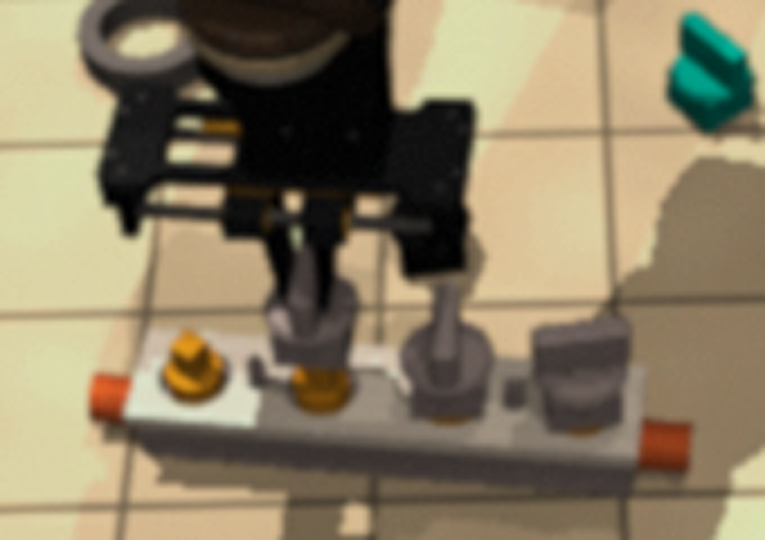

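```bash
python3 -m jog '[[[0,0,0],[0,0.3,3],255],[[0,0,0],[0,0.3,6],255],[[0,0,0],[0,0.3,9],255],[[0,0,0],[0,0.3,12],255],[[0,0,0],[0,0.3,15],255],[[0,0,0],[0,0.3,17],255],[[0,0,0],[0,0.3,18],255],[[0,0,0],[0,0.3,18],255]]'
python3 -c "
from h import *
go([.6109,-.1292,.0945],-96);print(observe()['ft_force'],observe()['ft_torque'])"
```

```text
time: 26.6
tcp_pos: [0.6111, -0.1293, 0.1115]
eef_rot: [0.999, -0.052, -0.001, 0.001]
ft_force: [0.0, -0.6, -1.7]
gripper_width: 0.147
t 26.6 tcp [ 0.6111 -0.1293  0.1115] yaw -95.96 q6 1.364
 turn [0.14 0.07 0.04] shift [-0.2 -0.1 17. ] | 17.0
 turn [-1.1000e-01  2.2000e-01 -1.7996e+02] shift [-0.2 -0.1 17. ] | 17.0
[ 0.02476005 -0.6204323  -1.74815521] [-0.04711612  0.12047966 -0.05421408]
```

```bash
python3 -m jog '[[[0,0,0],[0,0,3],255],[[0,0,0],[0,0,6],255],[[0,0,0],[0,0,9],255],[[0,0,0],[0,0,12],255],[[0,0,0],[0,0,14],255],[[0,0,0],[0,0,16],255],[[0,0,0],[0,0,17],255],[[0,0,0],[0,0,17.3],255]]'
python3 -c "
from h import *
o=observe();print(o['tcp_pos'],o['ft_force'],o['ft_torque'])"
```

```text
time: 27.4
tcp_pos: [0.6111, -0.1293, 0.0948]
eef_rot: [0.999, -0.052, -0.001, 0.001]
ft_force: [-2.4, 0.8, 7.6]
gripper_width: 0.141
[ 0.61110053 -0.12934875  0.09476415] [-2.35975805  0.81252939  7.5743011 ] [0.13155961 0.76068831 0.0352851 ]
```

```bash
python3 -m jog '[[[0,0,0],[0,0,0.3],255],[[0,0,0],[0,0,0.3],200],[[0,0,0],[0,0,0.3],150],[[0,0,0],[0,0,0],150],[[0,0,0],[0,0,-20],150],[[0,0,0],[0,0,-50],150],[[0,0,0],[-10,0,-80],150],[[0,0,0],[-45,0,-110],150]]'
python3 -m jog '[[[0,0,0],[-40,0,-10],150],[[0,0,0],[-80,0,-20],150],[[0,0,0],[-120,30,-20],150],[[0,0,0],[-150,60,-20],150],[[0,0,0],[-160,90,-20],150],[[0,0,0],[-160,120,-20],150],[[0,0,0],[-160,150,-20],150],[[0,0,0],[-160,150,-20],150]]'
python3 - <<'E'
from h import *
f=lambda a,k:cv2.convertScaleAbs(cv2.resize(a,None,fx=k,fy=k,interpolation=cv2.INTER_CUBIC),alpha=1.5)
for n in ('scene','top'): snap(n,n+'13')
a=cv2.imread('pics/scene13.png')[170:310,190:370]; cv2.imwrite('pics/s13c.png',f(a,4))
a=cv2.imread('pics/top13.png')[165:265,255:450]; cv2.imwrite('pics/t13c.png',f(a,4))
P=cloud('top',np.load('pics/top13.npy'))
for u,v in((303,194),(339,198),(375,203)): print(np.nanpercentile(P[v-12:v+12,u-12:u+12,2],[80,90,97]).round(4))
print(P[206,357],P[213,393]);print(observe()['tcp_pos'])
E
```

```text
time: 28.2
tcp_pos: [0.5676, -0.1247, 0.2055]
eef_rot: [0.999, -0.052, -0.0, 0.001]
ft_force: [-0.4, -1.2, -0.5]
gripper_width: 0.408
time: 29.0
tcp_pos: [0.3927, -0.2601, 0.226]
eef_rot: [0.999, -0.053, 0.0, 0.002]
ft_force: [0.6, -0.6, 0.2]
gripper_width: 0.413
[0.1169 0.1189 0.1204]
[0.117  0.1191 0.1208]
[0.1172 0.1191 0.1208]
[ 0.60926896 -0.09741401  0.05164325] [ 0.59383193 -0.17387852  0.05169383]
[ 0.39266152 -0.25747318  0.22573161]
```

View pics/s13c.png

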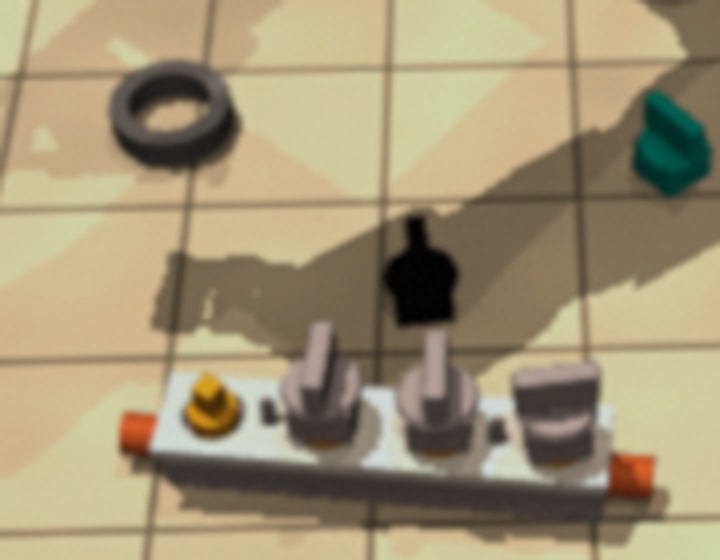

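View pics/t13c.png

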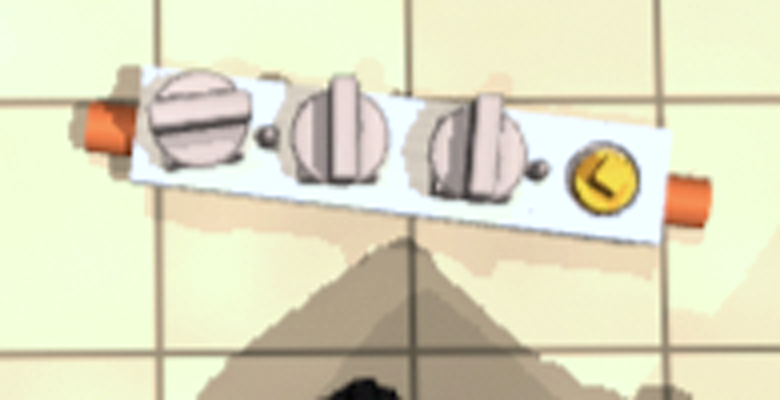

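View pics/scene13.png

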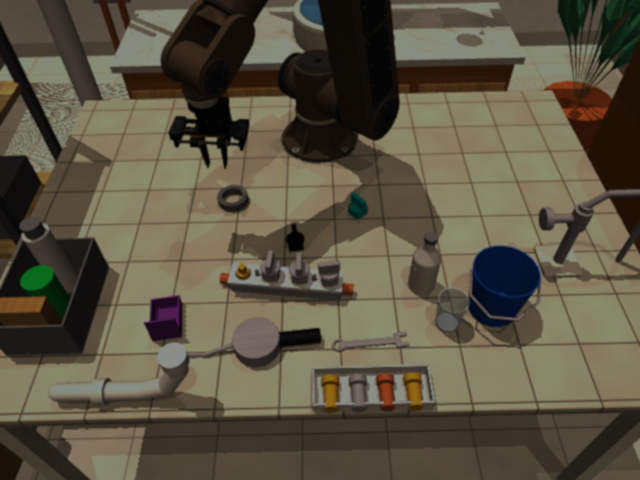

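```bash
python3 -c "
from rig import *
o=observe();print(abs(o['qvel']).max(),o['ft_force'])
print(sign_off())"
```

```text
0.026215354667769468 [ 0.24575601  0.13580223 -0.19298668]
the job is handed in; nothing more can be done
None
```

The valve block is back together and the job is handed in, at about 29 s on the robot's clock. I lowered the trim plate over both pins first. I then fitted the three chrome handles that were in the scene on seats 3, 2 and 1, and left the stem at seat 0 bare because there was no fourth handle.

- **Plate:** the top read about 0.049–0.052 m by depth, against 0.050 m when flush. Both pins show in their holes.
- **Handles:** all three stand upright, and their bar tops read about 0.119 m, against 0.118 m when fully home. No searching turn was needed; each dropped over its stem at the angle I had measured from the pictures.
- **Other things:** in the last overview picture the black and turquoise look-alikes and the other things on the tiles are where they started. The arm was clear of everything at hand-in, and I saw no sign of anything being knocked.
- **Disagreement:** early on, the scene camera put the block about 4 mm further out in x than the top camera did. I settled this by comparing the held plate with the block in both views before lowering it, and no check failed at the end.

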